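Set the batch code and slide the top bar onto the marking bed

TASK

Set up the marking station for the next cast bar: first turn the left dial to the four-dot mark, then the right dial to the two-dot mark. Then slide the top bar of the stack sideways, without lifting it, onto the station's bed until it lies flush against the end stop, leaving the two bars beneath and everything else where they are.

Things in the scene. Friction and masses are not known exactly. Their poses are not given: they have to be found in the camera images.
- station: Fixed marking station. Origin on the worktop at its middle; x from its front (dials, near the robot) to its back, y left, z up. Dial housing: x -144 to -22 mm, y -148 to 148, top 45 mm high. Steel bed: x -6 to 120, y 0 to 112, top 46 mm high. End stop: steel strip 12 mm thick at the bed's left end, face at y = 112, 14 mm above the bed. The stack stands right of the bed, gap about 7 mm.
- left_dial (a joint): Angle of the left dial (rad), growing clockwise from above. Marks of 1 to 5 dots on the housing lie at 0, 0.698, 1.396, 2.094 (four dots), 2.793. At three dots the pointer points along the station's +x; at one dot 80 degrees to the left of that, at five dots 80 degrees to the right. Friction 0.05 N m, no clicks, no spring: stays where it is left.
- right_dial (a joint): Angle of the right dial (rad), same dial, marks and directions as the left one; the two-dot mark is at 0.698.
- left_dial_grip (a point): On the left dial's axis, 67 mm above the worktop, half-way up its grip bar. Dial: black disc 68 mm across, top 53 mm above the worktop, with an upright bar 58 mm long, 16 mm wide, from the disc up to 82 mm. The point's x runs along the bar to its pointer end (small nose, white line) and turns with the dial. Grip across the 16 mm width from above.
- right_dial_grip (a point): The same point and axes on the right dial, 156 mm to the right of the left one.
- top_bar: Topmost of three equal cast bars stacked flat. Each: 102 mm long (own y axis, along the station's x within 0.12 rad), 72 mm wide at the underside (own x axis, pointing to the station's left), 24 mm thick, 0.22 to 0.45 kg; sides sloping to an 84 x 54 mm top. Origin: centre of its underside, 48 mm above the worktop at the start.
- middle_bar: Second bar of the stack, same shape; origin at the centre of its underside, 24 mm above the worktop. Must stay.
- bottom_bar: Lowest bar of the stack, same shape; origin at the centre of its underside, on the worktop. Must stay.
- bed_seat (a point): On the bed's top face, 46 mm above the worktop: the place of the centre of the top bar's underside when the bar is seated flush against the end stop, mid-way between the bed's front and back. Axes as the station's.
- bottle: Loose white bottle, 62 mm wide, 159 mm high, a bystander; origin at the centre of its base.
- cup: Loose grey mixing cup, 79 mm wide, 88 mm high, a bystander; origin at the centre of its base.
- block: Loose grey cast block, 56 x 76 x 61 mm, a bystander; origin at the centre of its underside.

How it is judged:
By the outcome, as a careful person would: the job done as asked, in the order asked, and still so for the second after the job is handed in, with the robot touching nothing.
It also fails if it takes over 61 s, if anything falls off the work surface, if the arm or the gripper's body presses on something with over 40 N, if the wrist force passes 120 N, or if a joint passes its speed limit or range.

ROBOT

A 6-joint arm with a two-finger parallel gripper is mounted at the origin on a cart in front of the work surface, level with it; the furniture and walls round the work are solid. World frame = base frame: x ahead of the robot, y to its left, z up, the work surface at z = 0. Lengths are in mm, angles in rad, forces in N, time in s.
With the tool pointing down it reaches from about 350 to 775 mm from the base axis. Payload 7.3 kg.
Tool frame: the origin (TCP) lies midway between the tips of the shut fingers; the grasp point (between the pads) lies 19 mm behind it (bot.grip_depth is the distance from the TCP to the grasp point, in mm); z points along the fingers, x is the direction in which the jaws open and shut, and the axes are right-handed (so a half turn about z gives the same grasp; the last joint's range is limited). The gripper opens to 92 mm and grips with 3 to 60 N. Pads are 19 mm wide; open, the fingers measure 130 mm over their backs; the gripper's body (75 mm by 190 mm) begins 47 mm behind the grasp point.
Start: joints at [1.004, 0.342, 1.524, -0, 1.275, -0.146], TCP at [214.446, 479.226, 226.741] pointing down, gripper open.
Joint ranges: [-2.53, 2.53], [-0.77, 2.02], [0.04, 2.7], [-1, 4.14], [0.28, 2.66], [-3.11, 3.11]. Speed limits (rad/s): [2.57, 2.57, 3.14, 3.14, 3.14, 3.14].

INTERFACE

Orientations are given as [roll, pitch, yaw] about the fixed x, y, z axes, in that order (R = Rz(yaw) Ry(pitch) Rx(roll)).
In Python, from plant import bot gives the robot as it stands. The module is installed in compiled form; this text tells all that it offers.
- The arm moves only by the shell command python3 -m inch 'ROWS'. ROWS is JSON, a list that holds one entry, the list of rows, each a list of 7 numbers: the shift along the tool's x, y, z each as a share of 0.2 m, from -1 to 1, then the turn, a rotation vector about the tool's x, y, z each as a share of 45 degrees, from -1 to 1, then the closure, from -1 (fully open) to 1 (shut), so that 0 is half open. A call has exactly 10 rows; each row is the pose to reach, as a shift and turn from the pose commanded when the call began, along the tool's axes at that moment; what a row does not reach only later rows make up. A row lasts 1/8 s, in which the tool goes at most 62.5 mm and 10.7 degrees, less where a joint would pass 70% of its speed; a pose out of reach is approached as far as the arm can. A call with a number of a shift or a turn outside -1 to 1 is refused whole. A call with a gripper value outside its range is refused whole. The fingers move at their own pace and stop on an object; the grip force is fixed at half the most. Time passes only in rows, so rows that repeat a pose let the fingers close, or fill a call up. It gives the time, the measured TCP pose, the force and the opening at its end, in the units of the state.
- bot.get_obs(): the state, without advancing time (a new reading comes with each control period).
- bot.capture(name): name is "side" or "top" or "wrist"; returns the picture (400x640x3 uint8, red, green, blue); there is no depth.
- bot.camera_params(name): a dict with "fx", "fy", "cx", "cy" (pixels), "k1" (the pictures are not rectified: a ray, as slopes to the right and down, at radius r is drawn at 1 + k1 r^2 times it, then the intrinsics apply), "R" (3x3) and "t" (3): a world point X has camera coordinates R X + t; the wrist camera has in their place "T_tool_cam" (4x4, takes a point from camera to tool coordinates, whose origin is the TCP and whose axes are the tool frame's). Camera axes: x right, y down, z forward; pixel columns grow to the right and rows downward; lengths in mm; the calibration is good to about 2 mm. A picture is of the moment at which its call begins: read the wrist's pose just before it. camera_params takes no time and is no camera call.
- bot.close_job(): hands the job in, once; it reports no verdict.
The state is a dict: "time": time; "joint_positions": joint angles; "dq": joint speeds; "tau": joint torques, N m; "tool_pos": TCP position; "tcp_rot": TCP orientation; "contact_force": force on the tool from outside, world axes, zero at the start; "moment": the same for the moment, N m; "grip_width": finger opening in mm.
Only numpy, scipy, OpenCV 4.12 (cv2) and the standard library are available. Lean on these libraries where they do the work, as an engineer would, in place of code of your own. Each camera call takes 0.05 s, during which the arm holds its last target.

## Working session

There is one attempt and no reset: what is moved stays moved. The work goes in short steps, Python scripts to look and compute and a shell command to move; the robot and the scene stay as the last step left them, time stands still between calls to the robot, and variables do not carry over. Pictures are saved under pics/ and viewed, and the job is handed in when it is done.

```bash
mkdir -p pics; ls
python3 - <<'E'
from plant import bot
import cv2
o=bot.get_obs()
print({k:o[k] for k in('time','tool_pos','tcp_rot','grip_width','contact_force')}, bot.grip_depth)
for n in('side','top','wrist'):
    cv2.imwrite(f'pics/{n}0.png',bot.capture(n)[:,:,::-1]); print(n,bot.camera_params(n))
E
```

```text
pics
{'time': 0.0, 'tool_pos': array([214.19104342, 478.86625354, 226.04588045]), 'tcp_rot': array([-3.14136196e+00,  1.52834982e-03,  1.15004785e+00]), 'grip_width': 91.6869530731936, 'contact_force': array([ 0.33551062, -0.09593253, -0.20531469])} 18.8
side {'fx': 398.6509860167267, 'fy': 398.6509860167267, 'cx': 312.8485226174927, 'cy': 196.4667715590617, 'k1': -0.06655791396142115, 'R': array([[ 0.99969259,  0.01664433, -0.01837636],
       [-0.00701242, -0.5210995 , -0.85346713],
       [-0.0237813 ,  0.85333363, -0.52082259]]), 't': array([-503.8185638 ,   31.89801596, 1075.81772279])}
top {'fx': 508.9042386528348, 'fy': 508.9042386528348, 'cx': 319.85841217747634, 'cy': 203.59364131097377, 'k1': -0.157418574657927, 'R': array([[-0.00649196, -0.99997307, -0.00342207],
       [-0.98312371,  0.00700816, -0.18280769],
       [ 0.18282675,  0.00217753, -0.98314273]]), 't': array([ -66.4107289 ,  512.87238929, 1292.07448527])}
wrist {'fx': 302.8180613859107, 'fy': 302.8180613859107, 'cx': 321.2255519365222, 'cy': 192.4331155283914, 'k1': -0.00984356641578083, 'T_tool_cam': array([[ 9.99999518e-01,  3.34763736e-04, -9.23087296e-04,
         3.01124389e-02],
       [-5.42992448e-05,  9.57503537e-01,  2.88421522e-01,
        -7.80428425e+01],
       [ 9.80412416e-04, -2.88421332e-01,  9.57503093e-01,
        -1.58106987e+02],
       [ 0.00000000e+00,  0.00000000e+00,  0.00000000e+00,
         1.00000000e+00]])}
```

View pics/top0.png

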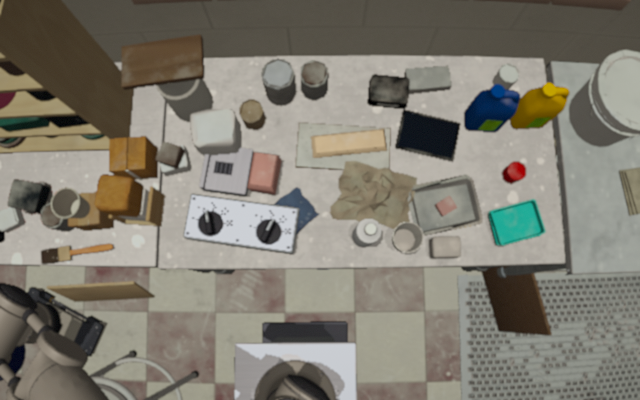

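View pics/side0.png

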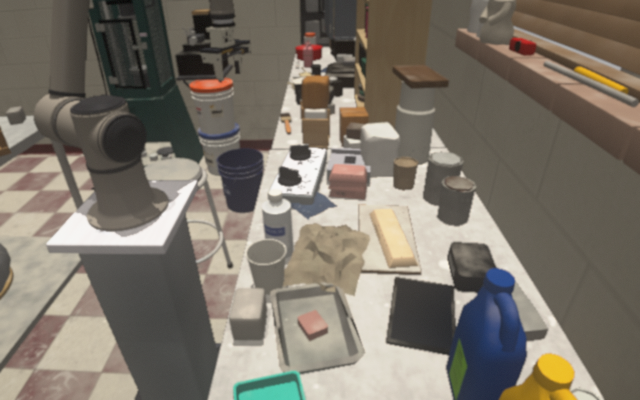

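View pics/wrist0.png

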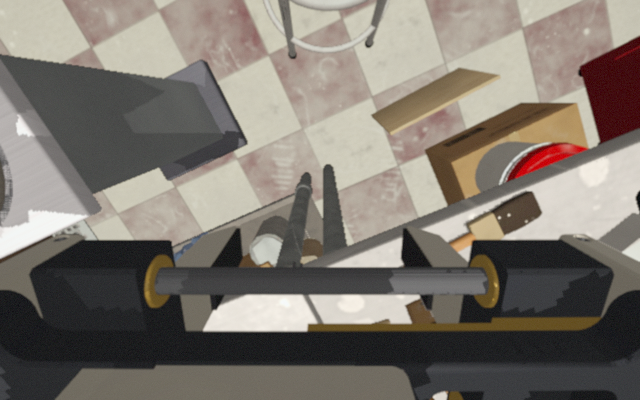

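The top view shows the dials at about (210,222) and (268,231), and the pink stack at (264,172), right of the bed. I'll enlarge that area.

```bash
cat > h.py <<'E'
import numpy as np, cv2
from plant import bot
from scipy.spatial.transform import Rotation as Ro
def cam(n,obs=None):
    p=bot.camera_params(n); K=np.array([[p['fx'],0,p['cx']],[0,p['fy'],p['cy']],[0,0,1]]); D=np.array([p['k1'],0,0,0.])
    if 'R' in p: R,t=np.array(p['R']),np.array(p['t'])
    else:
        T=np.eye(4);T[:3,:3]=Ro.from_euler('xyz',obs['tcp_rot']).as_matrix();T[:3,3]=obs['tool_pos']
        W=np.linalg.inv(T@np.array(p['T_tool_cam']));R,t=W[:3,:3],W[:3,3]
    return K,D,R,t
def p2w(n,uv,z,obs=None):
    K,D,R,t=cam(n,obs); uv=np.atleast_2d(np.array(uv,float))
    q=cv2.undistortPoints(uv[:,None],K,D)[:,0]; d=np.c_[q,np.ones(len(q))]@R; c=-R.T@t
    return c+d*((np.array(z)-c[2])/d[:,2])[:,None]
def w2p(n,X,obs=None):
    K,D,R,t=cam(n,obs); return cv2.projectPoints(np.atleast_2d(np.array(X,float)),cv2.Rodrigues(R)[0],t,K,D)[0][:,0]
def crop(src,dst,x0,y0,x1,y1,s):
    a=cv2.imread(src)[y0:y1,x0:x1]; a=cv2.resize(a,None,fx=s,fy=s,interpolation=cv2.INTER_CUBIC)
    for i in range(0,x1-x0,10): cv2.putText(a,str(x0+i),(i*s,8),0,.3,(0,0,255)); cv2.line(a,(i*s,10),(i*s,14),(0,0,255))
    for i in range(0,y1-y0,10): cv2.putText(a,str(y0+i),(0,i*s+3),0,.3,(0,0,255)); cv2.line(a,(20,i*s),(24,i*s),(0,0,255))
    cv2.imwrite(dst,a)
E
python3 - <<'E'
from h import *
crop('pics/top0.png','pics/top0c.png',180,140,330,255,5)
crop('pics/side0.png','pics/side0c.png',260,135,380,225,6)
E
```

```text
(no output)
```

View pics/top0c.png

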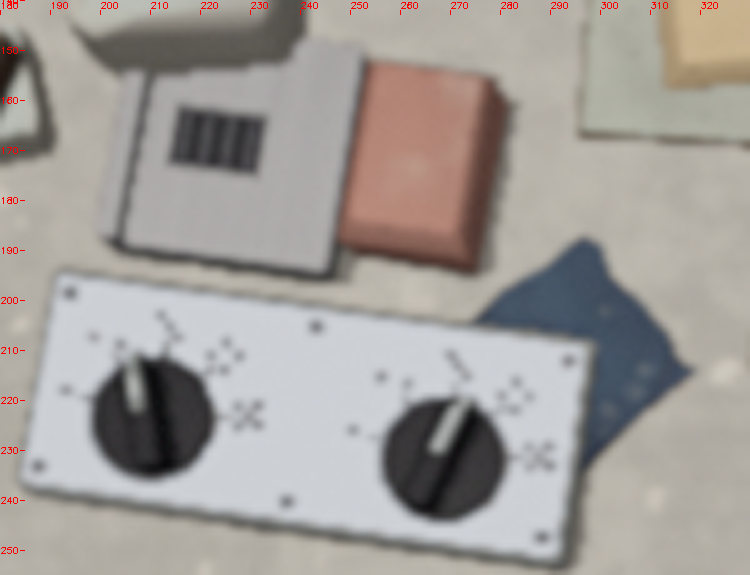

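View pics/side0c.png

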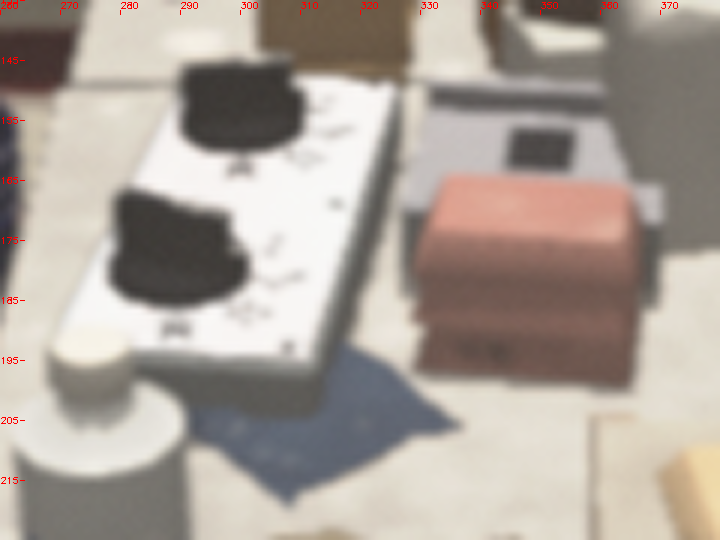

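Run:
```python
from h import *
from scipy.optimize import least_squares
C=lambda a:[(180+x/5,140+y/5) for x,y in a]
uv=np.array(C([(62,272),(595,345),(20,485),(568,567),(153,417),(444,460),(335,277)]))
loc=np.array([(-22,148,45),(-22,-148,45),(-144,148,45),(-144,-148,45),(np.nan,78,53),(np.nan,-78,53),(-6,0,46)],float)
def X(p):
    L=loc.copy(); L[4:6,0]=p[3]
    c,s=np.cos(p[2]),np.sin(p[2]); return np.c_[p[0]+c*L[:,0]-s*L[:,1],p[1]+s*L[:,0]+c*L[:,1],L[:,2]]
f=lambda p:(w2p('top',X(p))-uv).ravel()
r=least_squares(f,[480,150,-.1,-85],loss='soft_l1');print(r.x);print(f(r.x).reshape(-1,2).round(2)); print(X(r.x).round(1))
# bar top face: corners
b=p2w('top',C([(370,62),(488,77),(345,240),(462,258)]),[72]*4);print(b.round(1), np.linalg.norm(b[0]-b[1]),np.linalg.norm(b[0]-b[2]),b.mean(0))
# pointers
for nm,a in(('L',(131,360)),('R',(465,400))): print(nm,p2w('top',C([a]),[78]))
```

```text
[ 5.43639387e+02  1.23957619e+02 -1.50576252e-01 -9.61363367e+01]
[[-0.96 -1.4 ]
 [ 1.58 -0.37]
 [-1.05  0.85]
 [-0.06  1.08]
 [ 0.56  0.09]
 [ 0.78  0.1 ]
 [-0.62 -0.59]]
[[544.1 273.6  45. ]
 [499.7 -19.1  45. ]
 [423.5 291.9  45. ]
 [379.1  -0.8  45. ]
 [460.3 215.5  53. ]
 [436.9  61.3  53. ]
 [537.7 124.9  46. ]]
[[646.7 103.3  72. ]
 [637.8  40.6  72. ]
 [550.4 114.5  72. ]
 [540.4  53.1  72. ]] 63.313845897914575 96.9004827242646 [593.82261326  77.86295413  72.        ]
L [[486.66740714 223.9512266   78.        ]]
R [[464.82110533  50.2307542   78.        ]]
```

```bash
python3 -m inch '[[[-0.2,0.5,-0.05,0,0,0,-1],[-0.4,1,-0.1,0,0,0,-1],[-0.4,1,-0.1,0,0,0,-1],[-0.4,1,-0.1,0,0,0,-1],[-0.4,1,-0.1,0,0,0,-1],[-0.4,1,-0.1,0,0,0,-1],[-0.4,1,-0.1,0,0,0,-1],[-0.4,1,-0.1,0,0,0,-1],[-0.4,1,-0.1,0,0,0,-1],[-0.4,1,-0.1,0,0,0,-1]]]'
python3 -m inch '[[[-0.4,1,-0.1,0,0,-0.34,-1],[-0.4,1,-0.1,0,0,-0.34,-1],[-0.4,1,-0.1,0,0,-0.34,-1],[-0.4,1,-0.1,0,0,-0.34,-1],[-0.4,1,-0.1,0,0,-0.34,-1],[-0.4,1,-0.1,0,0,-0.34,-1],[-0.4,1,-0.1,0,0,-0.34,-1],[-0.4,1,-0.1,0,0,-0.34,-1],[-0.4,1,-0.1,0,0,-0.34,-1],[-0.4,1,-0.1,0,0,-0.34,-1]]]'
python3 - <<'E'
from h import *
o=bot.get_obs(); cv2.imwrite('pics/w1.png',bot.capture('wrist')[:,:,::-1]); print(o)
E
```

```text
time: 1.4
tool_pos: [364.1, 324.7, 246.7]
tcp_rot: [-3.142, -0.0, 1.15]
contact_force: [-0.2, -1.2, -0.4]
grip_width: 91.6
time: 2.65
tool_pos: [514.0, 170.0, 266.8]
tcp_rot: [3.141, -0.0, 1.418]
contact_force: [-0.1, -0.0, -0.1]
grip_width: 91.5
{'time': 2.65, 'joint_positions': array([ 1.77837473e-01,  3.44714807e-01,  1.40806570e+00,  6.08016151e-05,
        1.38866436e+00, -1.23967960e+00]), 'dq': array([-3.07174601e-03,  2.45489143e-04, -9.96890429e-05, -5.83209101e-05,
        6.83460869e-04,  5.30935946e-05]), 'tau': array([ 8.22295644e-02, -4.43255568e+01, -2.54672205e+01, -3.76561977e-03,
        9.06557590e-02,  9.27265828e-04]), 'tool_pos': array([514.04966234, 170.03694075, 266.80756024]), 'tcp_rot': array([ 3.14147234e+00, -1.04594015e-04,  1.41750607e+00]), 'contact_force': array([-0.11994006, -0.03599213, -0.13825532]), 'moment': array([-0.0228022 ,  0.02272025, -0.03372167]), 'grip_width': 91.54054853017959}
```

View pics/w1.png

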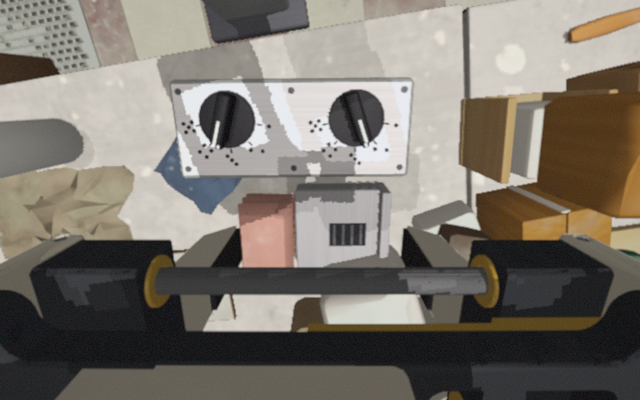

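The wrist view shows the whole station: the left dial at (356,117), the right dial at (227,120), the stack at (266,230) and the bed at (345,225).

Run:
```python
from h import *
crop('pics/w1.png','pics/w1a.png',165,70,425,180,3)
crop('pics/w1.png','pics/w1b.png',225,170,400,275,4)
```

```text
(no output)
```

View pics/w1a.png

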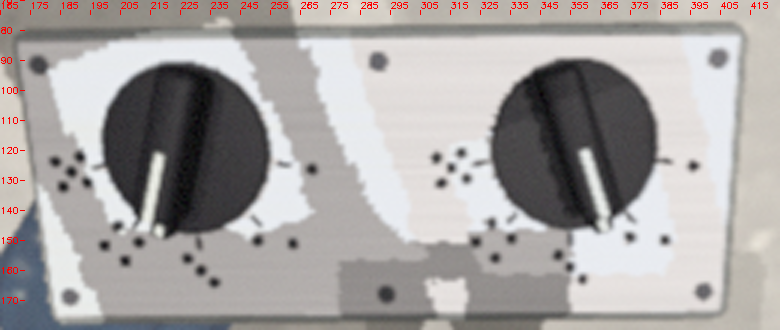

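View pics/w1b.png

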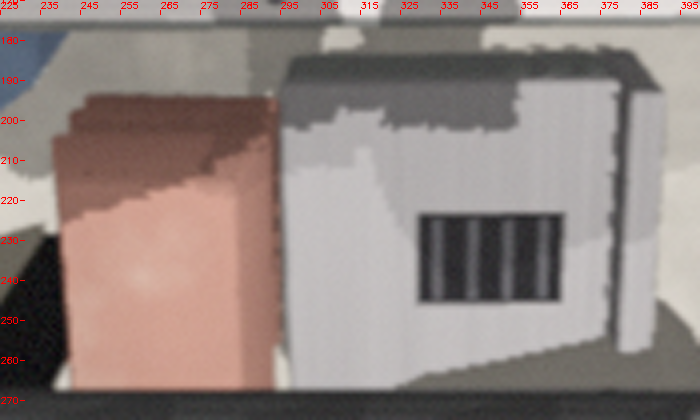

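```bash
cat > fit.py <<'E'
from h import *
from scipy.optimize import least_squares
o={'tool_pos':np.array([514.05,170.04,266.81]),'tcp_rot':np.array([3.14147,-.0001,1.41751])}
A=lambda x,y:(165+x/3,70+y/3); B=lambda x,y:(225+x/4,170+y/4)
uv=np.array([A(15,42),A(742,37),A(722,312),A(57,320),A(574,144),A(185,147),B(283,88),B(612,80)])
loc=np.array([(-144,-148,45),(-144,148,45),(-22,148,45),(-22,-148,45),(0,78,53),(0,-78,53),(-6,0,46),(-6,112,46)],float)
def X(p,L0=loc):
    L=L0.copy(); L[4:6,0]=p[3]
    c,s=np.cos(p[2]),np.sin(p[2]); return np.c_[p[0]+c*L[:,0]-s*L[:,1],p[1]+s*L[:,0]+c*L[:,1],L[:,2]]
f=lambda p:(w2p('wrist',X(p),o)-uv).ravel()
r=least_squares(f,[540,124,-.15,-85],loss='soft_l1');P=r.x
def S(x,y):
    c,s=np.cos(P[2]),np.sin(P[2]); return np.array([P[0]+c*x-s*y,P[1]+s*x+c*y])
def toS(w):
    c,s=np.cos(P[2]),np.sin(P[2]); d=np.asarray(w)[...,:2]-P[:2]; return np.stack([c*d[...,0]+s*d[...,1],-s*d[...,0]+c*d[...,1]],-1)
E
python3 - <<'E'
from fit import *
print(P,f(P).reshape(-1,2).round(2).tolist())
print('dials',S(P[3],78),S(P[3],-78),'seat',S(57,76))
# pointer: white line on top of bar at z82: inner, outer
for n,a in(('L',[A(584,152),A(605,225)]),('R',[A(158,155),A(147,232)])):
    w=p2w('wrist',a,[82,82],o); d=w[1]-w[0]; az=np.arctan2(d[1],d[0]); print(n,w.round(1).tolist(),'az',az,'theta',1.396-(az-P[2]))
    c=S(P[3],78 if n=='L' else -78); e=w[1][:2]-c; az=np.arctan2(e[1],e[0]);print('  by centre',az,np.hypot(*e))
    print('  top-view centre check')
# bar
b=p2w('wrist',[B(55,135),B(275,135),B(235,180),B(70,385),B(240,385)],[48,48,72,72,72],o); print(b.round(1),toS(b).round(1))
E
```

```text
[ 5.49856634e+02  1.29296799e+02 -1.39762413e-01 -1.00011980e+02] [[-4.34, -2.05], [3.56, -4.17], [3.12, 4.61], [-3.4, 4.88], [0.2, -0.4], [-0.45, 0.46], [-0.97, 0.12], [2.56, 1.04]]
dials [461.68587072 220.46868446] [439.95384638  65.98982145] seat [616.88823067 196.61518508]
L [[463.6, 220.5, 82.0], [491.4, 225.2, 82.0]] az 0.16649917031366201 theta 1.0897384166325863
  by centre 0.1572589230433637 30.094332599253516
  top-view centre check
R [[440.6, 65.1, 82.0], [467.6, 53.9, 82.0]] az -0.39272815734662486 theta 1.6489657442928731
  by centre -0.41231850367741596 30.17184721141311
  top-view centre check
[[547.8  54.7  48. ]
 [558.9 126.2  48. ]
 [563.8 114.8  72. ]
 [626.3  47.6  72. ]
 [634.8 102.9  72. ]] [[  8.4 -74.2]
 [  9.3  -1.8]
 [ 15.8 -12.4]
 [ 87.1 -70.3]
 [ 87.8 -14.3]]
```

```bash
cat >> fit.py <<'E'
# joint refit, wrist + top, housing overhang free (p[4])
C=lambda x,y:(180+x/5,140+y/5)
uvt=np.array([C(62,272),C(595,345),C(20,485),C(568,567),C(153,417),C(444,460),C(335,277)])
loct=np.array([(-22,148,45),(-22,-148,45),(-144,148,45),(-144,-148,45),(0,78,53),(0,-78,53),(-6,0,46)],float)
def XX(p,L0,nh=4):
    L=L0.copy(); L[4:6,0]=p[3]; L[:4,1]+=np.sign(L[:4,1])*p[4]; L[:4,0]+=np.sign(L[:4,0]+83)*p[4]
    c,s=np.cos(p[2]),np.sin(p[2]); return np.c_[p[0]+c*L[:,0]-s*L[:,1],p[1]+s*L[:,0]+c*L[:,1],L[:,2]]
fw=lambda p:(w2p('wrist',XX(p,loc),o)-uv).ravel()
ft=lambda p:(w2p('top',XX(p,loct))-uvt).ravel()
E
python3 - <<'E'
from fit import *
for nm,g in (('wrist',fw),('top',ft),('both',lambda p:np.r_[fw(p),1.5*ft(p)])):
    r=least_squares(g,[545,127,-.15,-90,0],loss='soft_l1');p=r.x
    print(nm,p.round(3)); L=XX(p,loc)[4:6]; print(L.round(1).tolist()); print(g(p).reshape(-1,2).round(1).tolist())
E
```

```text
wrist [ 5.48568e+02  1.29417e+02 -1.44000e-01 -9.87340e+01 -4.70100e+00]
[[462.0, 220.8, 53.0], [439.7, 66.4, 53.0]]
[[0.4, 0.4], [-0.2, -0.5], [-0.2, 0.6], [-0.5, -0.1], [0.5, -0.1], [-0.2, 0.2], [-1.0, -0.8], [2.6, 0.4]]
top [ 5.43529e+02  1.24210e+02 -1.48000e-01 -9.59900e+01 -2.57000e+00]
[[460.1, 215.6, 53.0], [437.1, 61.3, 53.0]]
[[-0.3, -0.2], [0.4, 0.4], [0.1, 0.2], [-0.9, -0.1], [0.5, 0.1], [0.8, 0.0], [-0.7, -0.5]]
both [ 5.47665e+02  1.28124e+02 -1.45000e-01 -9.84070e+01 -4.60400e+00]
[[461.5, 219.5, 53.0], [439.0, 65.1, 53.0]]
[[-0.9, -0.4], [-1.2, -1.1], [-1.2, 0.2], [-1.7, -0.6], [-0.6, -0.4], [-1.3, -0.2], [-2.1, -1.3], [1.5, -0.0], [-1.6, -1.0], [-2.8, -1.1], [-0.5, -2.7], [-4.2, -4.1], [-1.4, -0.6], [-1.1, -1.1], [-3.2, -3.1]]
```

```bash
python3 -m inch '[[[0.3,0.01,0.48,0,0,-0.4,-1],[0.3,0.01,0.48,0,0,-0.4,-1],[0.3,0.01,0.48,0,0,-0.4,-1],[0.3,0.01,0.48,0,0,-0.4,-1],[0.3,0.01,0.48,0,0,-0.4,-1],[0.3,0.01,0.48,0,0,-0.4,-1],[0.3,0.01,0.48,0,0,-0.4,-1],[0.3,0.01,0.48,0,0,-0.4,-1],[0.3,0.01,0.48,0,0,-0.4,-1],[0.3,0.01,0.48,0,0,-0.4,-1]]]'
python3 - <<'E'
from h import *
o=bot.get_obs(); cv2.imwrite('pics/w2.png',bot.capture('wrist')[:,:,::-1]); print(o['tool_pos'].tolist(),o['tcp_rot'].tolist())
crop('pics/w2.png','pics/w2a.png',180,20,440,215,3)
E
```

```text
time: 3.95
tool_pos: [525.3, 228.8, 170.7]
tcp_rot: [-3.142, -0.0, 1.731]
contact_force: [-0.4, -1.0, 0.2]
grip_width: 92.0
[525.3433841377889, 228.78741384089636, 170.6944322440218] [-3.141557969208155, -4.7697450139772e-05, 1.7312110464669077]
```

View pics/w2a.png

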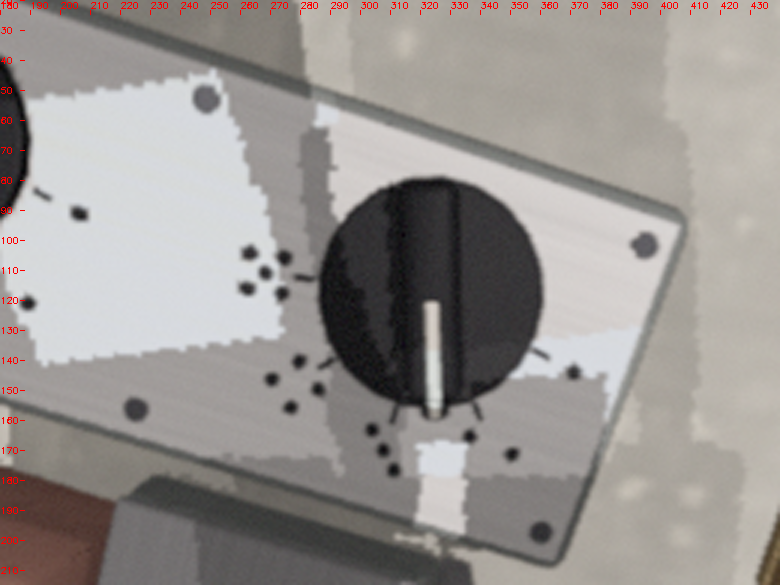

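View pics/w2.png

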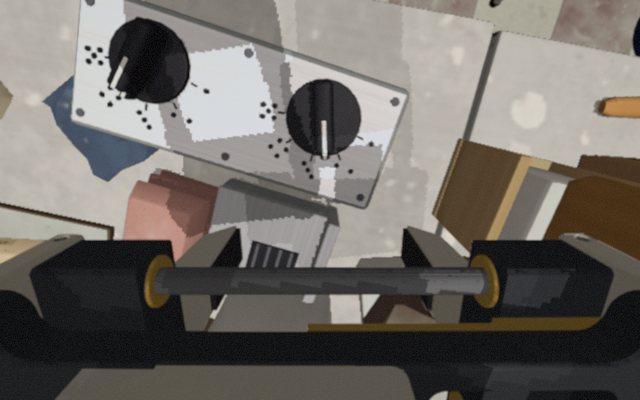

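Run:
```python
from h import *
o={'tool_pos':np.array([525.343,228.787,170.694]),'tcp_rot':np.array([-3.141558,-.00005,1.73121])}
A=lambda x,y:(180+(x+.5)/3-.5,20+(y+.5)/3-.5)
c=p2w('wrist',[A(431.5,292)],[53],o)[0]; print('c',c)
w=p2w('wrist',[A(430.5,302),A(435,405)],[82,82],o); d=w[1]-w[0]; print('line az',np.arctan2(d[1],d[0]),w)
T=p2w('wrist',[A(541,353),A(478,410),A(395,412),A(325,363),A(303,278)],[45]*5,o)
az=np.arctan2(T[:,1]-c[1],T[:,0]-c[0]); print('ticks',az, 'station yaw est', az-np.array([1.396,.698,0,-.698,-1.396]), np.hypot(*(T-c)[:,:2].T))
# centre from circle fit to ticks
from scipy.optimize import least_squares
g=lambda p:np.hypot(T[:,0]-p[0],T[:,1]-p[1])-p[2]
print(least_squares(g,[c[0],c[1],38]).x)
```

```text
c [461.03530932 220.21228143  53.        ]
line az 0.2070558460587126 [[462.28448712 219.97312638  82.        ]
 [489.19624829 225.62638478  82.        ]]
ticks [ 1.22753048  0.54488921 -0.13666951 -0.82590127 -1.50653949] station yaw est [-0.16846952 -0.15311079 -0.13666951 -0.12790127 -0.11053949] [38.78284264 39.38667736 38.85686715 39.52550412 39.00777993]
[461.36791458 220.0507638   38.90510874]
```

```bash
python3 -m inch '[[[0.01,-0.32,0.2,0,0,-0.05,-1],[0.01,-0.32,0.3,0,0,-0.05,-1],[0.01,-0.32,0.56,0,0,-0.05,-1],[0.01,-0.32,0.56,0,0,-0.05,-0.3],[0.01,-0.32,0.56,0,0,-0.05,0.5],[0.01,-0.32,0.56,0,0,-0.05,1],[0.01,-0.32,0.56,0,0,-0.05,1],[0.01,-0.32,0.56,0,0,-0.05,1],[0.01,-0.32,0.56,0,0,-0.05,1],[0.01,-0.32,0.56,0,0,-0.05,1]]]'
```

```text
time: 5.25
tool_pos: [461.9, 220.5, 58.8]
tcp_rot: [3.141, -0.0, 1.77]
contact_force: [0.1, 0.5, 0.5]
grip_width: 26.6
```

```bash
python3 -m inch '[[[0,0,0,0,0,0,1],[0,0,0,0,0,0,1],[0,0,0,0,0,0,1],[0,0,0,0,0,0.15,1],[0,0,0,0,0,0.3,1],[0,0,0,0,0,0.45,1],[0,0,0,0,0,0.6,1],[0,0,0,0,0,0.75,1],[0,0,0,0,0,0.75,1],[0,0,0,0,0,0.75,1]]]'
```

```text
time: 6.5
tool_pos: [461.9, 220.6, 58.7]
tcp_rot: [3.142, -0.0, 1.184]
contact_force: [1.2, -0.5, -1.5]
grip_width: 16.1
```

```bash
python3 -m inch '[[[0,0,0,0,0,0.15,1],[0,0,0,0,0,0.3,1],[0,0,0,0,0,0.45,1],[0,0,0,0,0,0.57,1],[0,0,0,0,0,0.57,1],[0,0,0,0,0,0.57,1],[0,0,0,0,0,0.57,1],[0,0,0,0,0,0.57,-1],[0,0,0,0,0,0.57,-1],[0,0,0,0,0,0.57,-1]]]'
```

```text
time: 7.75
tool_pos: [461.7, 220.4, 58.8]
tcp_rot: [-3.142, 0.0, 0.734]
contact_force: [1.0, -0.4, 0.3]
grip_width: 41.3
```

```bash
python3 -m inch '[[[0,0,-0.1,0,0,0,-1],[0,0,-0.35,0,0,0,-1],[-0.46,0.8,-0.56,0,0,-0.55,-1],[-0.46,0.8,-0.56,0,0,-0.55,-1],[-0.46,0.8,-0.56,0,0,-0.55,-1],[-0.46,0.8,-0.56,0,0,-0.55,-1],[-0.46,0.8,-0.56,0,0,-0.55,-1],[-0.46,0.8,-0.56,0,0,-0.55,-1],[-0.46,0.8,-0.56,0,0,-0.55,-1],[-0.46,0.8,-0.56,0,0,-0.55,-1]]]'
python3 - <<'E'
from h import *
o=bot.get_obs(); cv2.imwrite('pics/w3.png',bot.capture('wrist')[:,:,::-1]); print(o['tool_pos'].tolist(),o['tcp_rot'].tolist())
E
```

```text
time: 9.0
tool_pos: [500.4, 41.1, 170.5]
tcp_rot: [-3.141, 0.0, 1.167]
contact_force: [-0.4, 0.2, -0.5]
grip_width: 92.1
[500.4320386434715, 41.09729339134862, 170.4970871484046] [-3.1411037765538827, 1.4907633270055953e-06, 1.1672032166839923]
```

View pics/w3.png

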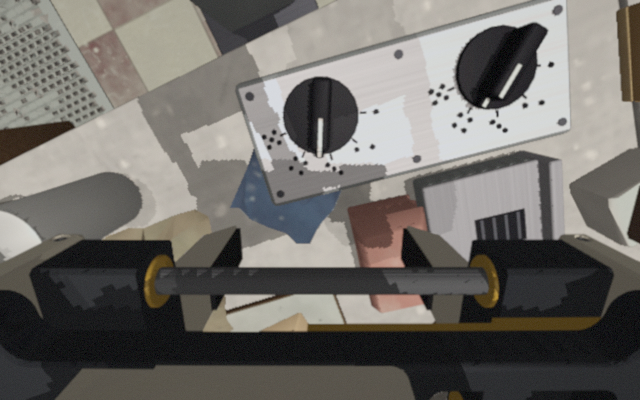

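The left dial at (497,68) now points at the four-dot mark at (460,122). The right dial is at (320,116). I'll enlarge both.

Run:
```python
from h import *
crop('pics/w3.png','pics/w3a.png',240,50,400,200,4)
crop('pics/w3.png','pics/w3b.png',420,10,570,140,5)
```

```text
(no output)
```

View pics/w3a.png

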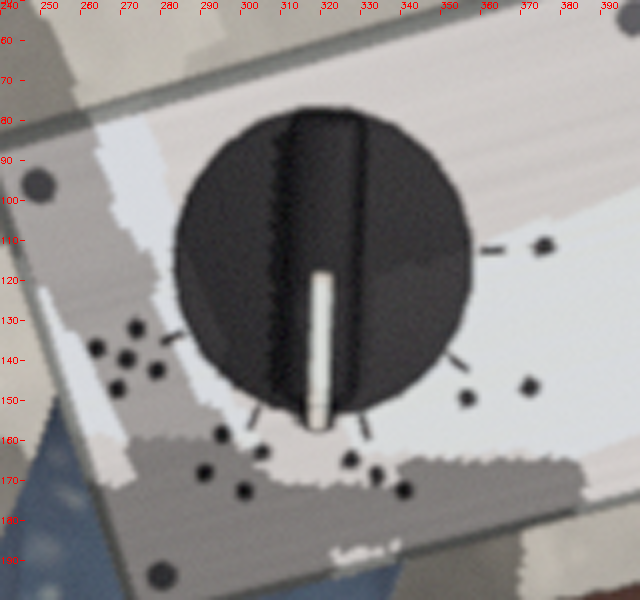

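View pics/w3b.png

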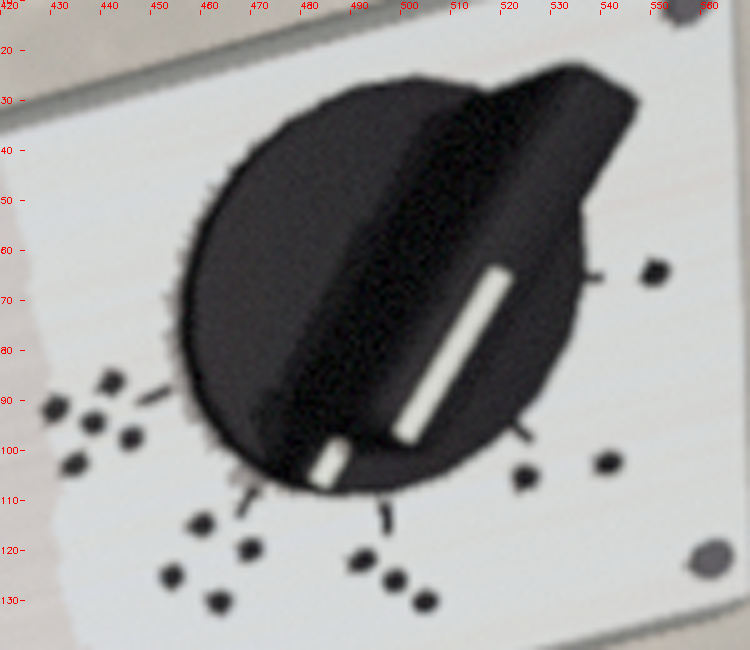

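```bash
cat > dial.py <<'E'
from h import *
from scipy.optimize import least_squares
def dial(o,A,line,ticks,idx,c0):
    w=p2w('wrist',[A(*q) for q in line],[82,82],o); d=w[1]-w[0]; az=np.arctan2(d[1],d[0])
    T=p2w('wrist',[A(*q) for q in ticks],[45]*len(ticks),o)[:,:2]; off=1.396-.698*(np.array(idx)-1)
    def g(p): return (np.c_[p[0]+38.9*np.cos(p[2]+off),p[1]+38.9*np.sin(p[2]+off)]-T).ravel()
    r=least_squares(g,[*c0,-.14]); p=r.x
    print('centre',p[:2].round(1),'yaw',p[2].round(3),'res',np.abs(r.fun).max().round(1),'line az',az.round(3),'theta',(1.396-(az-p[2])).round(3)); print(w.round(1).tolist())
E
python3 - <<'E'
from dial import *
o={'tool_pos':np.array([500.432,41.097,170.497]),'tcp_rot':np.array([-3.1411,0,1.1672])}
Z=lambda x0,y0,s:(lambda x,y:(x0+(x+.5)/s-.5,y0+(y+.5)/s-.5))
dial(o,Z(420,10,5),[(500,270),(405,438)],[(595,278),(522,430),(386,518),(247,502),(155,395)],[1,2,3,4,5],(461,220))
dial(o,Z(240,50,4),[(322,275),(318,420)],[(492,250),(457,361),(365,426),(254,416),(172,338)],[1,2,3,4,5],(439,65))
print(p2w('wrist',[Z(240,50,4)(324,260)],[53],o))
E
```

```text
centre [462.2 220.7] yaw -0.15 res 0.6 line az -0.808 theta 2.054
[[462.1, 220.7, 82.0], [480.4, 201.5, 82.0]]
centre [439.4  65.8] yaw -0.14 res 0.5 line az -0.433 theta 1.689
[[440.1, 65.7, 82.0], [466.4, 53.5, 82.0]]
[[438.67754002  66.63136484  53.        ]]
```

```bash
python3 -m inch '[[[0.61,-0.23,0.1,0,0,0.55,-1],[0.61,-0.23,0.1,0,0,0.55,-1],[0.61,-0.23,0.1,0,0,0.55,-1],[0.61,-0.23,0.1,0,0,0.55,-1],[0.61,-0.23,0.1,0,0,0.55,-1],[0.61,-0.23,0.1,0,0,0.55,-1],[0.61,-0.23,0.1,0,0,0.55,-1],[0.61,-0.23,0.1,0,0,0.55,-1],[0.61,-0.23,0.1,0,0,0.55,-1],[0.61,-0.23,0.1,0,0,0.55,-1]]]'
python3 - <<'E'
from h import *
o=bot.get_obs(); cv2.imwrite('pics/w4.png',bot.capture('wrist')[:,:,::-1]); print(o['tool_pos'].tolist(),o['tcp_rot'].tolist())
crop('pics/w4.png','pics/w4a.png',240,30,400,180,4)
E
```

```text
time: 10.3
tool_pos: [506.5, 170.3, 150.7]
tcp_rot: [-3.142, -0.0, 0.734]
contact_force: [-0.1, 0.1, 0.5]
grip_width: 91.4
[506.4891778059869, 170.29227399254836, 150.73473818254115] [-3.1415867793880032, -5.0473250551741344e-05, 0.7336980720975734]
```

View pics/w4a.png

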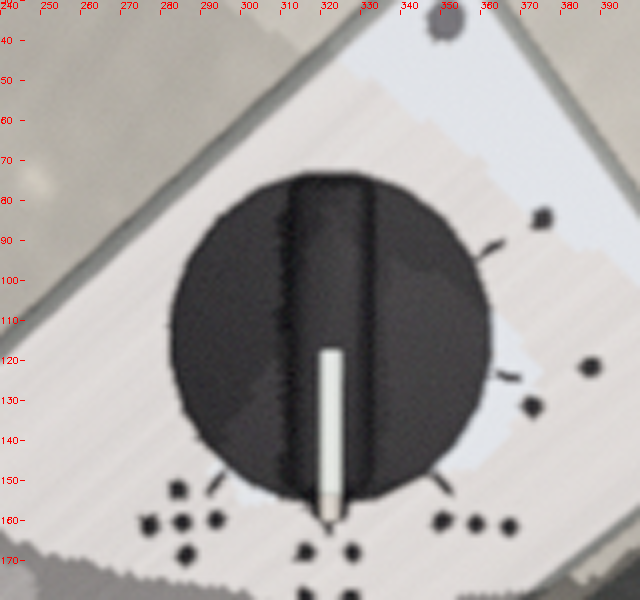

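The left pointer lies exactly on the four-dot tick, at (328,528) in the crop, half-way between the three- and five-dot ticks. Next is the right dial.

```bash
python3 -m inch '[[[-0.3,0.08,0,0,0,-0.2,-1],[-0.6,0.163,0.0,0,0,-0.4,-1],[-0.6,0.163,0.0,0,0,-0.535,-1],[-0.6,0.163,0.2,0,0,-0.535,-1],[-0.6,0.163,0.46,0,0,-0.535,-1],[-0.6,0.163,0.46,0,0,-0.535,-1],[-0.6,0.163,0.46,0,0,-0.535,0],[-0.6,0.163,0.46,0,0,-0.535,1],[-0.6,0.163,0.46,0,0,-0.535,1],[-0.6,0.163,0.46,0,0,-0.535,1]]]'
```

```text
time: 11.6
tool_pos: [439.6, 65.8, 59.4]
tcp_rot: [3.14, -0.001, 1.154]
contact_force: [0.4, -0.0, 0.5]
grip_width: 56.7
```

```bash
python3 -m inch '[[[0,0,0,0,0,0,1],[0,0,0,0,0,0,1],[0,0,0,0,0,0,1],[0,0,0,0,0,0,1],[0,0,0,0,0,0,1],[0,0,0,0,0,-0.12,1],[0,0,0,0,0,-0.27,1],[0,0,0,0,0,-0.42,1],[0,0,0,0,0,-0.57,1],[0,0,0,0,0,-0.6,1]]]'
```

```text
time: 12.85
tool_pos: [439.2, 66.0, 58.7]
tcp_rot: [3.142, -0.0, 1.625]
contact_force: [-0.1, 3.0, -1.0]
grip_width: 15.9
```

```bash
python3 -m inch '[[[0,0,0,0,0,-0.15,1],[0,0,0,0,0,-0.3,1],[0,0,0,0,0,-0.45,1],[0,0,0,0,0,-0.6,1],[0,0,0,0,0,-0.635,1],[0,0,0,0,0,-0.635,1],[0,0,0,0,0,-0.635,1],[0,0,0,0,0,-0.635,-1],[0,0,0,0,0,-0.635,-1],[0,0,0,0,0,-0.635,-1]]]'
```

```text
time: 14.1
tool_pos: [439.1, 65.8, 58.7]
tcp_rot: [-3.141, -0.0, 2.124]
contact_force: [0.3, -0.1, 0.5]
grip_width: 41.1
```

```bash
python3 -m inch '[[[0,0,-0.1,0,0,0,-1],[0,0,-0.35,0,0,0,-1],[0,0.33,-0.46,0,0,0,-1],[0,0.33,-0.46,0,0,0,-1],[0,0.33,-0.46,0,0,0,-1],[0,0.33,-0.46,0,0,0,-1],[0,0.33,-0.46,0,0,0,-1],[0,0.33,-0.46,0,0,0,-1],[0,0.33,-0.46,0,0,0,-1],[0,0.33,-0.46,0,0,0,-1]]]'
python3 - <<'E'
from h import *
o=bot.get_obs(); cv2.imwrite('pics/w5.png',bot.capture('wrist')[:,:,::-1]); print(o['tool_pos'].tolist(),o['tcp_rot'].tolist())
crop('pics/w5.png','pics/w5a.png',240,30,400,180,4)
E
```

```text
time: 15.35
tool_pos: [495.3, 100.4, 150.7]
tcp_rot: [3.142, -0.0, 2.124]
contact_force: [-0.3, -0.3, -0.3]
grip_width: 91.6
[495.3192984957148, 100.38600503608782, 150.73584879015496] [3.1415285422649672, -5.647112104600893e-05, 2.123790314308299]
```

View pics/w5a.png

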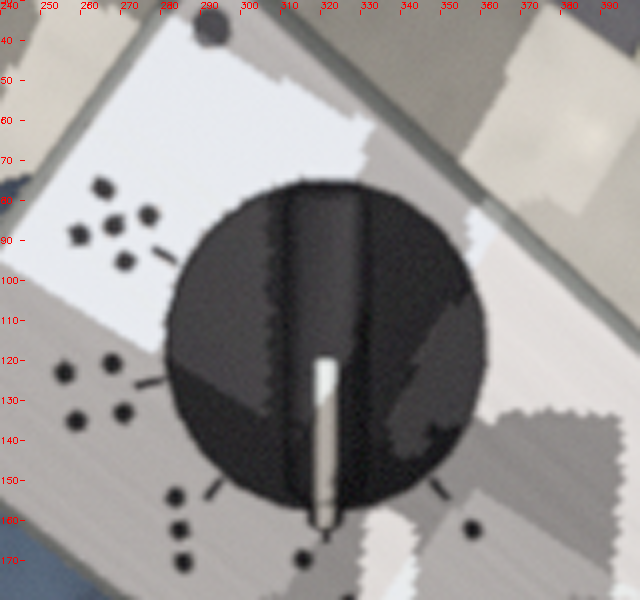

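View pics/w5.png

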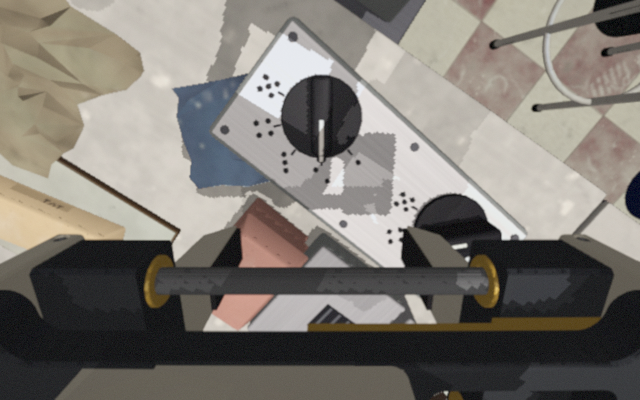

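The right pointer lies on the two-dot tick, with the line and tick both at u≈325 in the crop. Now I'll turn the tool and move it to the right of the stack.

```bash
python3 -m inch '[[[-0.71,0.08,-0.15,0,0,1,-1],[-0.71,0.08,-0.15,0,0,1,-1],[-0.71,0.08,-0.15,0,0,1,-1],[-0.71,0.08,-0.15,0,0,1,-1],[-0.71,0.08,-0.15,0,0,1,-1],[-0.71,0.08,-0.15,0,0,1,-1],[-0.71,0.08,-0.15,0,0,1,-1],[-0.71,0.08,-0.15,0,0,1,-1],[-0.71,0.08,-0.15,0,0,1,-1],[-0.71,0.08,-0.15,0,0,1,-1]]]'
python3 -m inch '[[[0,0,0,0,0,1,-1],[0,0,0,0,0,1,-1],[0,0,0,0,0,1,-1],[0,0,0,0,0,1,-1],[0,0,0,0,0,1,-1],[0,0,0,0,0,1,-1],[0,0,0,0,0,1,-1],[0,0,0,0,0,1,-1],[0,0,0,0,0,1,-1],[0,0,0,0,0,1,-1]]]'
python3 -m inch '[[[0,0,0,0,0,0.89,-1],[0,0,0,0,0,0.89,-1],[0,0,0,0,0,0.89,-1],[0,0,0,0,0,0.89,-1],[0,0,0,0,0,0.89,-1],[0,0,0,0,0,0.89,-1],[0,0,0,0,0,0.89,-1],[0,0,0,0,0,0.89,-1],[0,0,0,0,0,0.89,-1],[0,0,0,0,0,0.89,-1]]]'
python3 - <<'E'
from h import *
o=bot.get_obs(); cv2.imwrite('pics/w6.png',bot.capture('wrist')[:,:,::-1]); print(o['tool_pos'].tolist(),o['tcp_rot'].tolist())
cv2.imwrite('pics/side6.png',bot.capture('side')[:,:,::-1])
crop('pics/w6.png','pics/w6a.png',200,20,440,215,3)
crop('pics/side6.png','pics/side6a.png',260,100,420,225,5)
E
```

```text
time: 16.65
tool_pos: [583.6, -11.9, 180.7]
tcp_rot: [3.142, -0.0, 1.339]
contact_force: [0.7, 0.4, 0.4]
grip_width: 91.7
time: 17.9
tool_pos: [583.6, -11.9, 180.7]
tcp_rot: [-3.142, -0.0, 0.553]
contact_force: [0.1, -0.2, -0.3]
grip_width: 91.5
time: 19.15
tool_pos: [583.6, -12.0, 180.7]
tcp_rot: [-3.142, -0.0, -0.146]
contact_force: [-0.8, 0.9, -0.2]
grip_width: 91.9
[583.557860363212, -11.980220244333346, 180.71129924661395] [-3.1415333044969302, -1.146670928764415e-05, -0.14573828088994745]
```

View pics/w6.png

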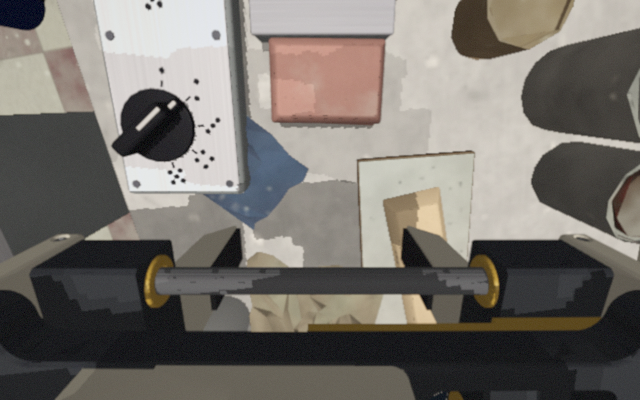

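View pics/w6a.png

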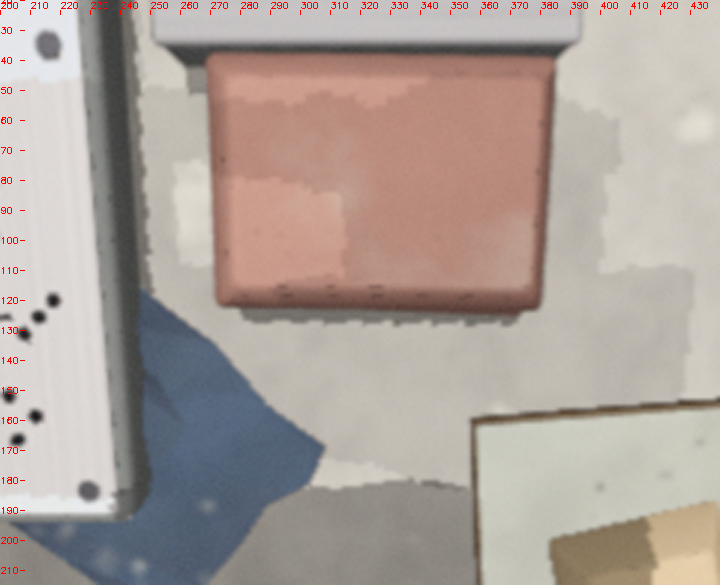

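View pics/side6a.png

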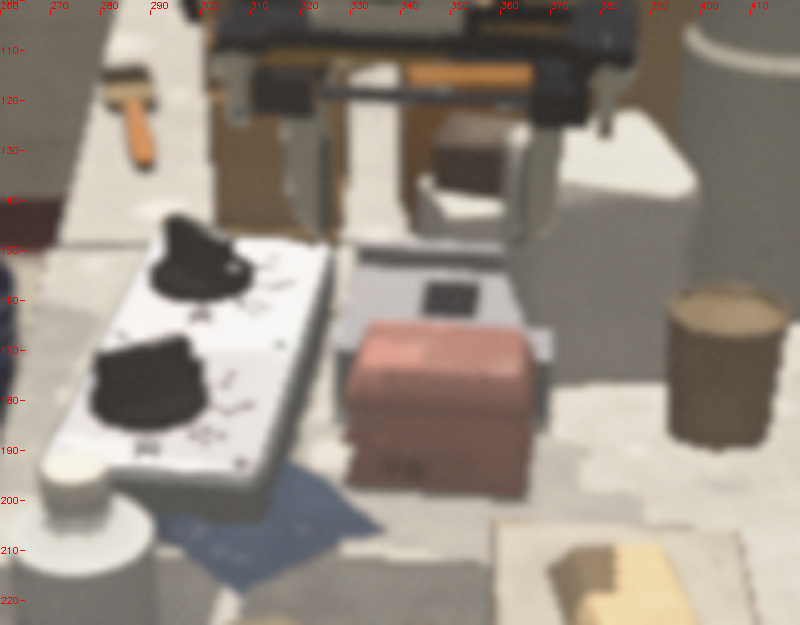

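Run:
```python
from h import *
o={'tool_pos':np.array([583.558,-11.98,180.711]),'tcp_rot':np.array([-3.141533,0,-.145738])}
Z=lambda x0,y0,s:(lambda x,y:(x0+(x+.5)/s-.5,y0+(y+.5)/s-.5))
A=Z(200,20,3)
b=p2w('wrist',[A(207,53),A(556,55),A(542,314),A(218,306)],[48]*4,o)
t=p2w('wrist',[A(228,72),A(540,72),A(530,290),A(232,290)],[72]*4,o)
e=p2w('wrist',[A(155,42),A(582,40)],[46]*2,o)
def ts(w,O=(547.4,128.9),y=-.145):
    c,s=np.cos(y),np.sin(y); d=np.asarray(w)[...,:2]-O; return np.stack([c*d[...,0]+s*d[...,1],-s*d[...,0]+c*d[...,1]],-1).round(1)
for n,w in(('under',b),('top',t),('bed',e)): print(n,w.round(1).tolist(),ts(w).tolist(), 'mean',w.mean(0).round(1),ts(w.mean(0)))
for w in (b,t):
  d=(w[1]-w[0])+(w[2]-w[3]); print('long az',np.arctan2(d[1],d[0])); d=(w[0]-w[3])+(w[1]-w[2]); print('lat az',np.arctan2(d[1],d[0])-np.pi/2)
d=e[1]-e[0]; print(np.arctan2(d[1],d[0]),np.linalg.norm(d))
S=Z(260,100,5)
bx=p2w('side',[S(525,383),S(692,378)],[0,0]); print('box base',bx.round(1),ts(bx))
for z in range(60,240,20): print(z,ts(p2w('side',[S(692,190)],[z])))
```

```text
under [[557.3, 124.6, 48.0], [657.5, 109.4, 48.0], [646.8, 36.4, 48.0], [546.8, 53.6, 48.0]] [[10.4, -2.8], [111.8, -3.4], [111.7, -77.1], [10.3, -74.6]] mean [602.1  81.   48. ] [ 61.1 -39.5]
top [[565.1, 114.3, 72.0], [647.7, 102.2, 72.0], [639.7, 46.0, 72.0], [555.6, 58.3, 72.0]] [[19.6, -11.9], [103.1, -11.9], [103.3, -68.7], [18.3, -68.6]] mean [602.   80.2  72. ] [ 61.1 -40.3]
bed [[542.6, 130.1, 46.0], [665.8, 112.6, 46.0]] [[-4.9, 0.5], [119.5, 1.0]] mean [604.2 121.3  46. ] [57.3  0.7]
long az -0.1602064080172934
lat az -0.14627081743101944
long az -0.14551306628515084
lat az -0.15478009809532578
-0.1412949132893397 124.45006365657484
box base [[657.9 170.1   0. ]
 [759.8 175.    0. ]] [[103.4  56.7]
 [203.5  76.3]]
60 [[201.2 225.5]]
80 [[198.5 177.7]]
100 [[195.7 129.9]]
120 [[193.   82.1]]
140 [[190.2  34.2]]
160 [[187.5 -13.6]]
180 [[184.7 -61.4]]
200 [[ 182.  -109.2]]
220 [[ 179.2 -157.1]]
```

Run:
```python
from h import *
crop('pics/top0.png','pics/top0d.png',170,95,270,205,5)
crop('pics/w1.png','pics/w1d.png',290,170,450,335,4)
```

```text
(no output)
```

View pics/top0d.png

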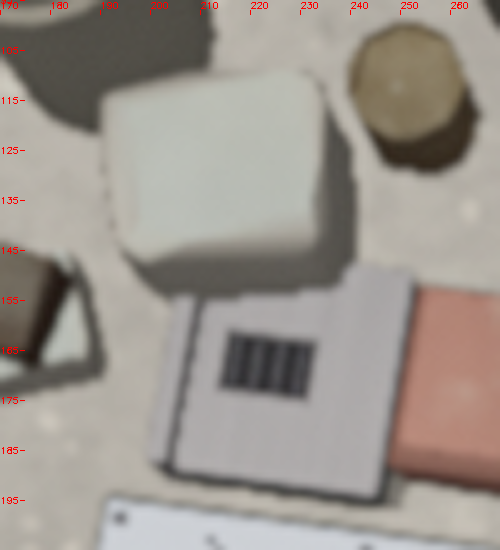

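View pics/w1d.png

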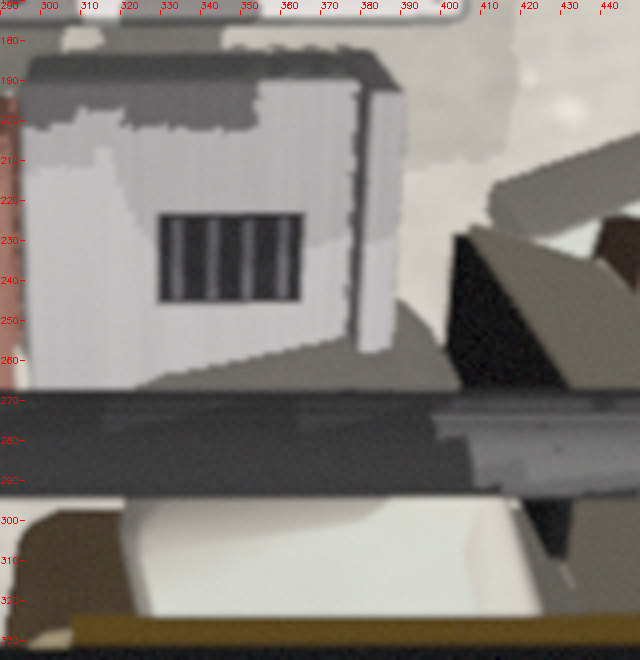

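Run:
```python
from h import *
Z=lambda x0,y0,s:(lambda x,y:(x0+(x+.5)/s-.5,y0+(y+.5)/s-.5))
def ts(w,O=(547.4,128.9),y=-.145):
    c,s=np.cos(y),np.sin(y); d=np.asarray(w)[...,:2]-O; return np.stack([c*d[...,0]+s*d[...,1],-s*d[...,0]+c*d[...,1]],-1).round(1)
T=Z(170,95,5)
for z in(100,122,140): print(z,ts(p2w('top',[T(130,265),T(315,245),T(325,95),T(102,100)],[z]*4)).tolist())
print('base',ts(p2w('top',[T(165,297),T(345,270)],[0]*2)).tolist())
o={'tool_pos':np.array([514.05,170.04,266.81]),'tcp_rot':np.array([3.14147,-.0001,1.41751])}
W=Z(290,170,4)
print('w1 base of front face', ts(p2w('wrist',[W(140,388),W(345,340)],[0,0],o)),ts(p2w('wrist',[W(140,388),W(345,340)],[46,46],o)))
for z in(100,122,140):print('right edge',ts(p2w('wrist',[W(128,500),W(150,612)],[z,z],o)))
```

```text
100 [[87.1, 138.7], [110.5, 43.6], [192.8, 53.0], [175.1, 171.5]]
122 [[81.3, 132.1], [104.2, 38.6], [185.1, 47.9], [167.7, 164.4]]
140 [[76.5, 126.7], [99.1, 34.6], [178.8, 43.7], [161.7, 158.5]]
base [[97.8, 145.2], [126.6, 46.6]]
w1 base of front face [[134.1  39.9]
 [113.6 120.2]] [[106.9  39.5]
 [ 88.7 111.1]]
right edge [[114.5  35.1]
 [156.7  41.9]]
right edge [[ 98.8  35.2]
 [138.2  41.5]]
right edge [[ 86.   35.3]
 [123.   41.2]]
```

Run:
```python
from h import *
def S(x,y,z,O=(547.4,128.9),a=-.145):
    c,s=np.cos(a),np.sin(a); return [O[0]+c*x-s*y,O[1]+s*x+c*y,z]
o={'tool_pos':np.array([514.05,170.04,266.81]),'tcp_rot':np.array([3.14147,-.0001,1.41751])}
pts=[S(120,0,46),S(120,112,46),S(120,112,60),S(120,124,60),S(-6,112,60),S(-6,124,60)]
print(((w2p('wrist',pts,o)-[290,170])*4).round().tolist())
print(((w2p('top',pts)-[170,95])*5).round().tolist())
```

```text
[[28.0, 420.0], [342.0, 417.0], [349.0, 440.0], [384.0, 439.0], [367.0, 90.0], [405.0, 90.0]]
[[412.0, 266.0], [210.0, 240.0], [205.0, 233.0], [183.0, 230.0], [162.0, 459.0], [140.0, 456.0]]
```

Run:
```python
from h import *
crop('pics/side0.png','pics/side0e.png',320,100,420,200,6)
crop('pics/w3.png','pics/w3e.png',480,130,640,260,4)
```

```text
(no output)
```

View pics/side0e.png

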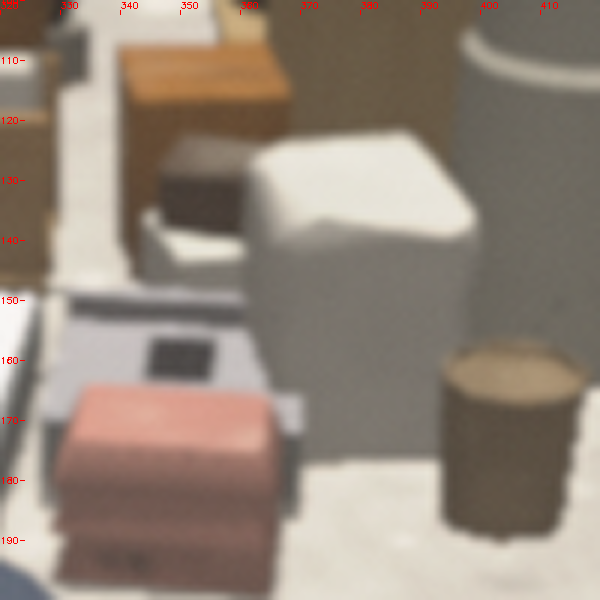

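View pics/w3e.png

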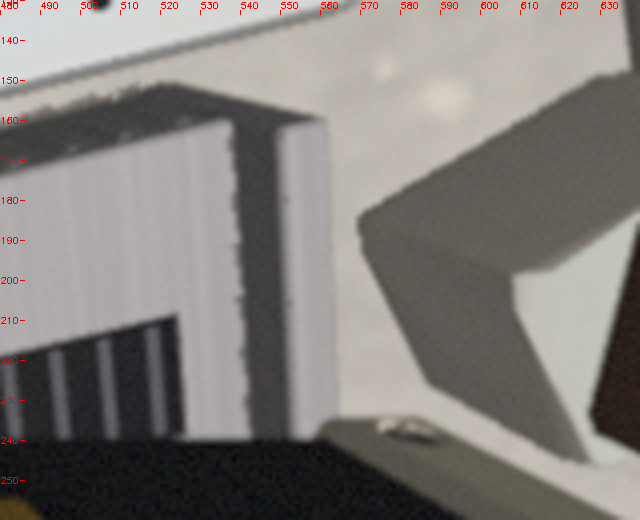

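Run:
```python
from h import *
def S(x,y,z,O=(547.4,128.9),a=-.145):
    c,s=np.cos(a),np.sin(a); return [O[0]+c*x-s*y,O[1]+s*x+c*y,z]
pts=[S(120,y,46) for y in(0,40,76,112,124)]+[S(108,112,46),S(108,112,72),S(-6,112,60),S(120,112,60),S(-6,0,46)]
print(((w2p('side',pts)-[320,100])*6).round().tolist())
im=cv2.imread('pics/side6.png');a=cv2.resize(im[100:200,320:420],None,fx=6,fy=6,interpolation=cv2.INTER_CUBIC)
for p in pts:
    q=((w2p('side',[p])[0]-[320,100])*6); cv2.circle(a,(int(q[0]),int(q[1])),3,(0,0,255),-1)
cv2.imwrite('pics/side6f.png',a)
b=cv2.imread('pics/w1.png'); o={'tool_pos':np.array([514.05,170.04,266.81]),'tcp_rot':np.array([3.14147,-.0001,1.41751])}
```

```text
[[301.0, 431.0], [305.0, 393.0], [307.0, 360.0], [310.0, 329.0], [311.0, 320.0], [286.0, 328.0], [289.0, 282.0], [66.0, 292.0], [311.0, 305.0], [38.0, 415.0]]
```

View pics/side6f.png

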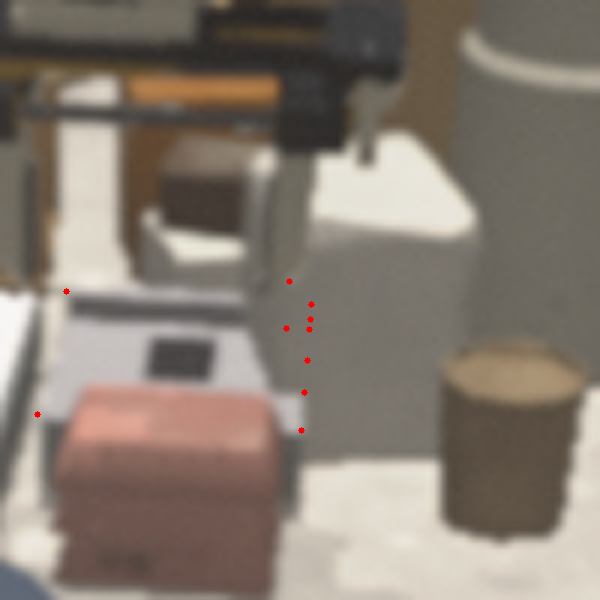

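```bash
python3 -m inch '[[[0.05,-0.4,-0.2,0,0,0,-1],[0.05,-0.4,-0.2,0,0,0,-1],[0.05,-0.4,-0.2,0,0,0,-1],[0.05,-0.4,-0.2,0,0,0,-1],[0.05,-0.4,-0.2,0,0,0,0.0],[0.05,-0.4,-0.2,0,0,0,0.0],[0.05,-0.4,-0.2,0,0,0,0.0],[0.05,-0.4,-0.2,0,0,0,0.0],[0.05,-0.4,-0.2,0,0,0,0.0],[0.05,-0.4,-0.2,0,0,0,0.0]]]'
python3 - <<'E'
from h import *
o=bot.get_obs(); cv2.imwrite('pics/w7.png',bot.capture('wrist')[:,:,::-1]); print(o['tool_pos'].tolist(),o['tcp_rot'].tolist())
crop('pics/w7.png','pics/w7a.png',220,0,460,200,3)
E
```

```text
time: 20.5
tool_pos: [605.1, 65.7, 220.7]
tcp_rot: [-3.141, -0.0, -0.146]
contact_force: [0.9, -0.1, -0.8]
grip_width: 46.3
[605.103732172558, 65.73625386694191, 220.73676165850497] [-3.1414831887172445, -9.936430610424374e-05, -0.14589633147840964]
```

View pics/w7.png

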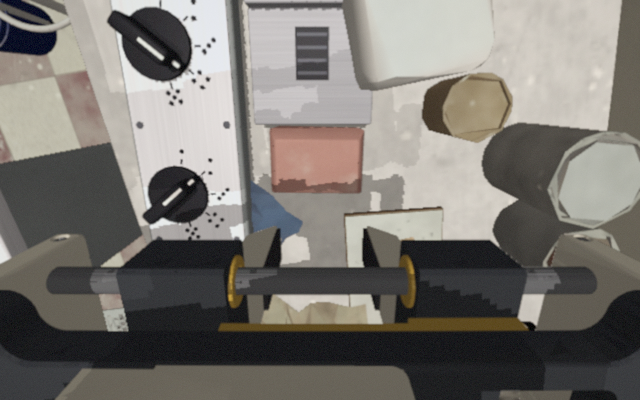

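View pics/w7a.png

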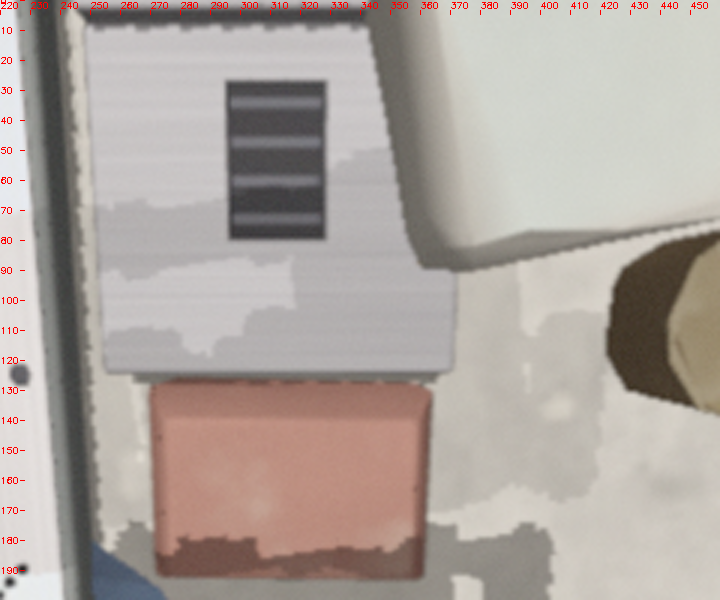

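Run:
```python
from h import *
crop('pics/w7.png','pics/w7b.png',330,0,510,110,4)
o={'tool_pos':np.array([605.104,65.736,220.737]),'tcp_rot':np.array([-3.141483,-.0001,-.145896])}
def ts(w,O=(547.4,128.9),y=-.145):
    c,s=np.cos(y),np.sin(y); d=np.asarray(w)[...,:2]-O; return np.stack([c*d[...,0]+s*d[...,1],-s*d[...,0]+c*d[...,1]],-1).round(1)
for z in range(90,171,10): print(z,ts(p2w('side',[(398.5,137)],[z])),ts(p2w('wrist',[(491,68)],[z],o)),ts(p2w('top',[(233.5,112)],[z])))
A=lambda x,y:(220+(x+.5)/3-.5,(y+.5)/3-.5)
print('z46 line',ts(p2w('wrist',[A(420,262),A(408,225),A(385,100),A(370,25)],[46]*4,o)))
print('z0 ',ts(p2w('wrist',[A(440,270)],[0],o)))
```

```text
90 [[198.7 158.8]] [[217.5  52.2]] [[200.3  59. ]]
100 [[197.3 134.8]] [[212.2  51.3]] [[196.8  56.7]]
110 [[195.9 110.7]] [[207.   50.3]] [[193.3  54.3]]
120 [[194.5  86.7]] [[201.8  49.3]] [[189.8  52. ]]
130 [[193.1  62.7]] [[196.5  48.3]] [[186.3  49.6]]
140 [[191.7  38.7]] [[191.3  47.3]] [[182.7  47.3]]
150 [[190.3  14.7]] [[186.   46.3]] [[179.2  44.9]]
160 [[188.9  -9.3]] [[180.8  45.3]] [[175.7  42.6]]
170 [[187.4 -33.3]] [[175.6  44.4]] [[172.2  40.2]]
z46 line [[106.3  37.9]
 [101.8  49.9]
 [ 92.9  88.8]
 [ 87.6 110.8]]
z0  [[119.9  36.9]]
```

View pics/w7b.png

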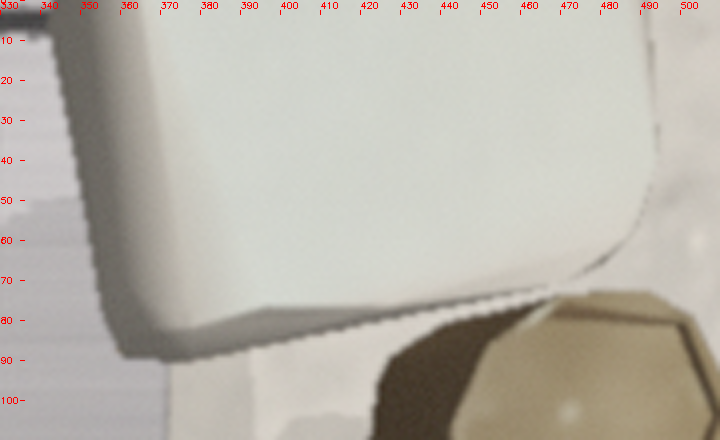

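Run:
```python
from h import *
def ts(w,O=(547.4,128.9),y=-.145):
    c,s=np.cos(y),np.sin(y); d=np.asarray(w)[...,:2]-O; return np.stack([c*d[...,0]+s*d[...,1],-s*d[...,0]+c*d[...,1]],-1).round(1)
print('bottle',ts(p2w('top',[(370,226)],[155])),'cup',ts(p2w('top',[(407,232)],[88])),'cloth left',ts(p2w('top',[(335,195),(365,180)],[30,30])),'cream',ts(p2w('top',[(315,145),(350,143)],[40,40])))
```

```text
bottle [[ -63.3 -331.7]] cup [[ -55.6 -431.9]] cloth left [[  26.  -238.2]
 [  78.  -312.7]] cream [[ 153.6 -166.2]
 [ 172.3 -259.5]]
```

```bash
python3 -m inch '[[[-0.02,0.15,0,0.1,0,0,0],[-0.02,0.3,0,0.3,0,0,0],[-0.02,0.3,0.2,0.5,0,0,0],[-0.02,0.3,0.3,0.7,0,0,0],[-0.02,0.3,0.45,0.89,0,0,0],[-0.02,0.3,0.6,0.89,0,0,0],[-0.02,0.3,0.6,0.89,0,0,0],[-0.02,0.3,0.6,0.89,0,0,0],[-0.02,0.3,0.6,0.89,0,0,0],[-0.02,0.3,0.6,0.89,0,0,0]]]'
python3 - <<'E'
from h import *
o=bot.get_obs(); print(o['joint_positions'].round(3),o['tool_pos'].round(1),o['tcp_rot'].round(3)); M=Ro.from_euler('xyz',o['tcp_rot']).as_matrix(); print(M.round(3))
c,s=np.cos(-.145),np.sin(-.145); d=o['tool_pos'][:2]-[547.4,128.9]; print('station',c*d[0]+s*d[1],-s*d[0]+c*d[1])
cv2.imwrite('pics/w8.png',bot.capture('wrist')[:,:,::-1])
cv2.imwrite('pics/side8.png',bot.capture('side')[:,:,::-1])
crop('pics/side8.png','pics/side8a.png',250,80,410,230,4)
E
```

```text
time: 21.8
tool_pos: [592.9, 7.1, 101.9]
tcp_rot: [-2.443, -0.002, -0.145]
contact_force: [0.3, -0.3, -1.0]
grip_width: 45.8
[-0.462  0.684  1.549  0.7    1.252 -0.663] [592.9   7.1 101.9] [-2.443e+00 -2.000e-03 -1.450e-01]
[[ 0.989 -0.109  0.095]
 [-0.145 -0.758  0.636]
 [ 0.002 -0.643 -0.766]]
station 62.59024266026316 -113.90333680298264
```

View pics/w8.png

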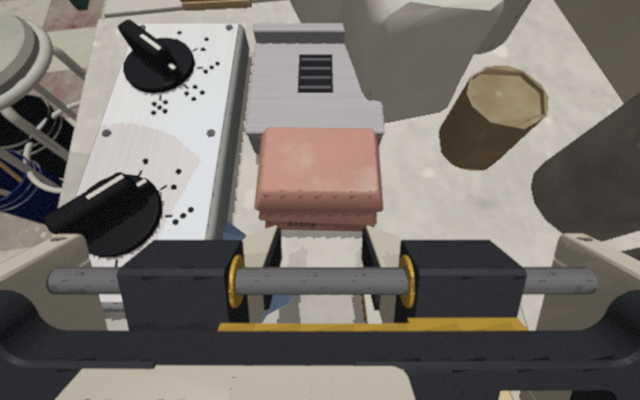

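View pics/side8a.png

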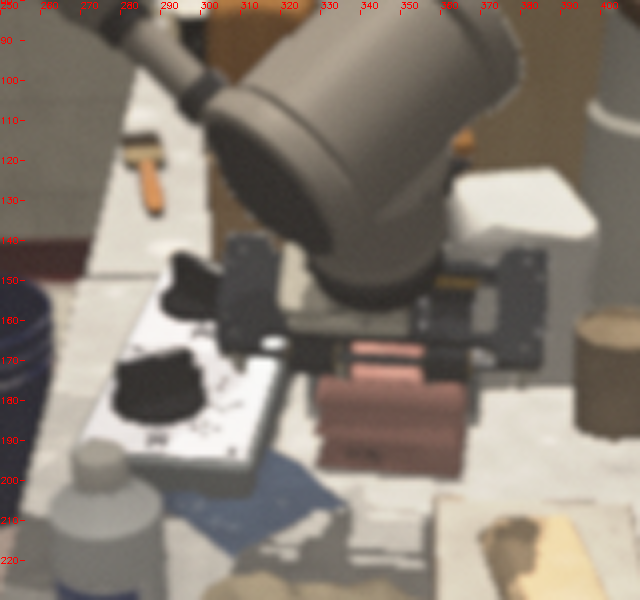

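```bash
python3 -m inch '[[[-0.008,0.07,0.085,0,0,0,0],[-0.008,0.1415,0.1685,0,0,0,0],[-0.008,0.1415,0.1685,0,0,0,0],[-0.008,0.065,0.233,0,0,0,0],[-0.008,0.0265,0.265,0,0,0,0],[-0.008,0.0035,0.284,0,0,0,0],[-0.008,-0.019,0.3035,0,0,0,0],[-0.01,-0.042,0.323,0,0,0,0],[-0.01,-0.065,0.342,0,0,0,0],[-0.01,-0.065,0.342,0,0,0,0]]]'
cat > st.py <<'E'
from h import *
import sys
o=bot.get_obs(); c,s=np.cos(-.145),np.sin(-.145); d=o['tool_pos'][:2]-[547.4,128.9]; print('station',round(c*d[0]+s*d[1],1),round(-s*d[0]+c*d[1],1),o['tool_pos'].round(1),o['tcp_rot'].round(3),o['contact_force'].round(1),o['joint_positions'].round(2))
cv2.imwrite(f'pics/{sys.argv[1]}.png',bot.capture('wrist')[:,:,::-1])
E
python3 st.py w9
```

```text
time: 23.15
tool_pos: [598.4, 61.0, 56.9]
tcp_rot: [-2.442, -0.0, -0.146]
contact_force: [0.8, -0.6, 1.3]
grip_width: 45.7
station 60.3 -59.8 [598.4  61.   56.9] [-2.442 -0.    -0.146] [ 0.8 -0.6  1.3] [-0.37  0.74  1.6   0.77  1.13 -0.69]
```

View pics/w9.png

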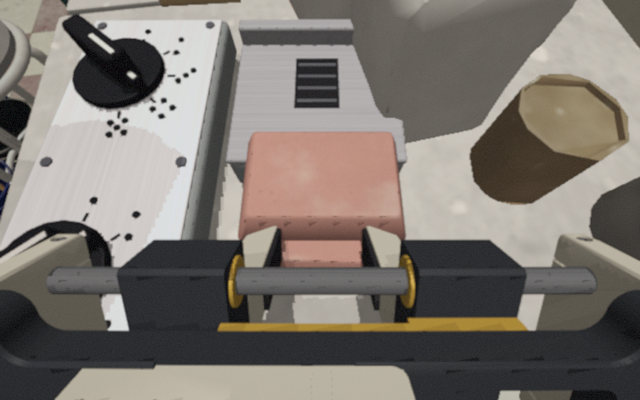

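```bash
python3 -m inch '[[[-0.002,-0.015,0.013,0,0,0,0],[-0.003,-0.03,0.026,0,0,0,0],[-0.004,-0.045,0.039,0,0,0,0],[-0.005,-0.06,0.051,0,0,0,0],[-0.006,-0.075,0.064,0,0,0,0],[-0.008,-0.09,0.076,0,0,0,0],[-0.009,-0.105,0.089,0,0,0,0],[-0.01,-0.12,0.101,0,0,0,0],[-0.012,-0.135,0.114,0,0,0,0],[-0.012,-0.135,0.114,0,0,0,0]]]'
python3 st.py w10
```

```text
time: 24.45
tool_pos: [600.9, 96.5, 56.6]
tcp_rot: [-2.442, 0.0, -0.145]
contact_force: [0.2, -1.5, 2.8]
grip_width: 46.0
station 57.6 -24.3 [600.9  96.5  56.6] [-2.442  0.    -0.145] [ 0.2 -1.5  2.8] [-0.32  0.73  1.62  0.8   1.09 -0.66]
```

View pics/w10.png

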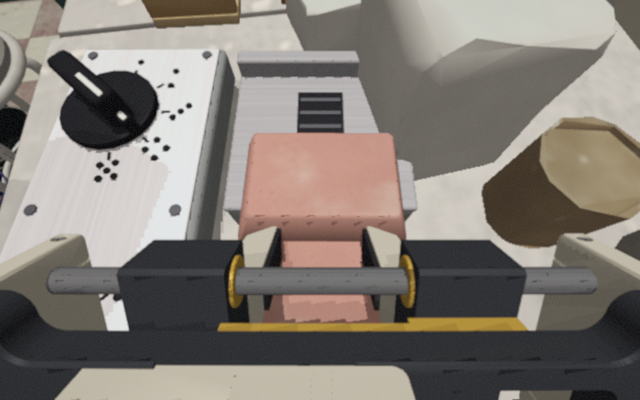

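```bash
python3 -m inch '[[[0,-0.015,0.013,0,0,0,0],[0,-0.03,0.026,0,0,0,0],[0,-0.045,0.039,0,0,0,0],[0,-0.06,0.051,0,0,0,0],[0,-0.075,0.064,0,0,0,0],[0,-0.09,0.076,0,0,0,0],[0,-0.105,0.089,0,0,0,0],[0,-0.115,0.097,0,0,0,0],[0,-0.115,0.097,0,0,0,0],[0,-0.115,0.097,0,0,0,0]]]'
python3 st.py w11
```

```text
time: 25.75
tool_pos: [605.4, 125.9, 56.7]
tcp_rot: [-2.442, 0.0, -0.146]
contact_force: [-0.2, 0.2, 1.2]
grip_width: 46.0
station 57.8 5.4 [605.4 125.9  56.7] [-2.442  0.    -0.146] [-0.2  0.2  1.2] [-0.26  0.73  1.62  0.82  1.07 -0.63]
```

View pics/w11.png

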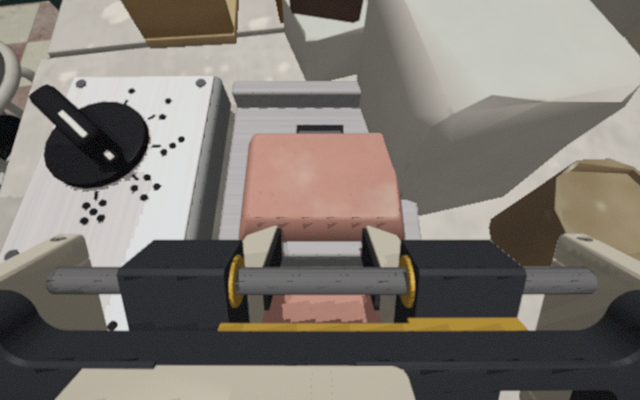

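```bash
python3 -m inch '[[[0,-0.015,0.013,0,0,0,0],[0,-0.03,0.026,0,0,0,0],[0,-0.045,0.038,0,0,0,0],[0,-0.06,0.05,0,0,0,0],[0,-0.075,0.063,0,0,0,0],[0,-0.088,0.074,0,0,0,0],[0,-0.098,0.082,0,0,0,0],[0,-0.105,0.088,0,0,0,0],[0,-0.111,0.093,0,0,0,0],[0,-0.111,0.093,0,0,0,0]]]'
python3 st.py w12
```

```text
time: 27.05
tool_pos: [609.6, 154.5, 56.7]
tcp_rot: [-2.442, 0.0, -0.146]
contact_force: [-0.1, -1.3, -0.4]
grip_width: 45.8
station 57.8 34.3 [609.6 154.5  56.7] [-2.442  0.    -0.146] [-0.1 -1.3 -0.4] [-0.21  0.73  1.61  0.84  1.04 -0.6 ]
```

View pics/w12.png

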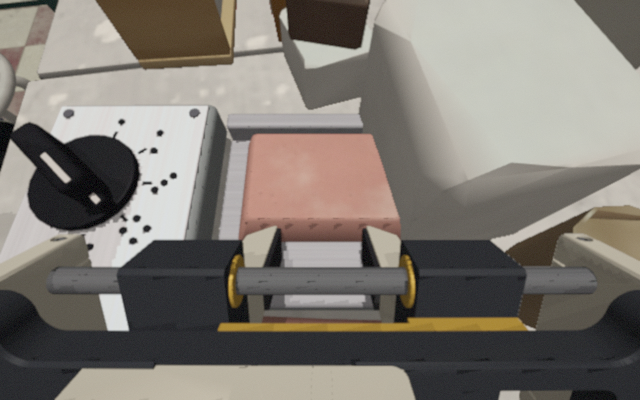

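```bash
python3 -m inch '[[[0,-0.004,0.003,0,0,0,0],[0,-0.008,0.006,0,0,0,0],[0,-0.011,0.01,0,0,0,0],[0,-0.015,0.013,0,0,0,0],[0,-0.017,0.014,0,0,0,0],[0,-0.019,0.016,0,0,0,0],[0,-0.021,0.018,0,0,0,0],[0,-0.023,0.019,0,0,0,0],[0,-0.023,0.019,0,0,0,0],[0,-0.023,0.019,0,0,0,0]]]'
python3 st.py w13; python3 -c "
from h import *
crop('pics/w13.png','pics/w13a.png',215,90,415,250,4)"
```

```text
time: 28.35
tool_pos: [610.5, 158.5, 56.4]
tcp_rot: [-2.445, -0.001, -0.146]
contact_force: [-4.6, -11.1, 1.6]
grip_width: 46.1
station 58.2 38.4 [610.5 158.5  56.4] [-2.445e+00 -1.000e-03 -1.460e-01] [ -4.6 -11.1   1.6] [-0.21  0.73  1.61  0.84  1.04 -0.59]
```

View pics/w13a.png

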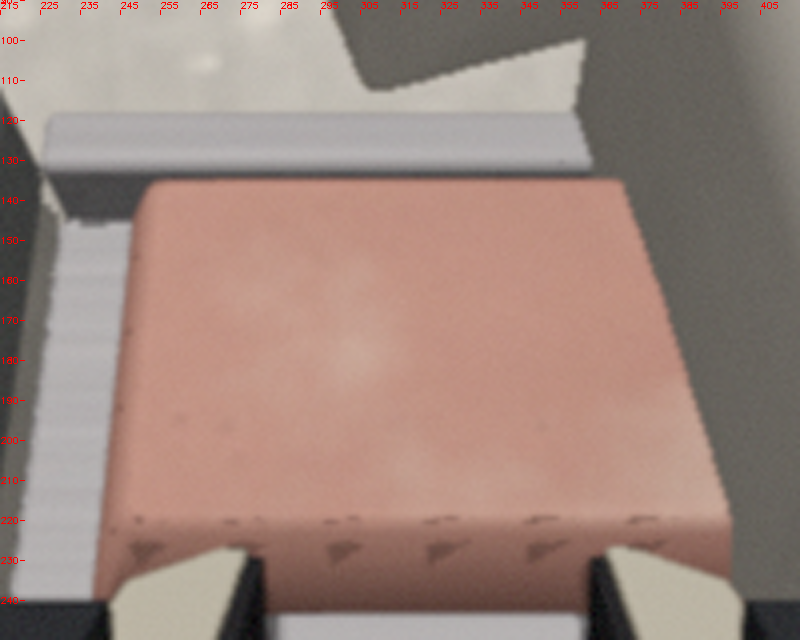

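```bash
python3 -m inch '[[[0,-0.004,0.003,0,0,0,0],[0,-0.006,0.005,0,0,0,0],[0,-0.006,0.005,0,0,0,0],[0,-0.006,0.005,0,0,0,0],[0,0,0,0,0,0,0],[0,0.02,-0.017,0,0,0,0],[0,0.08,-0.067,0,0,0,0],[0,0.1,-0.1,0,0,0,0],[0,0.0,-0.3,0,0,0,0],[0,0.0,-0.5,0,0,0,0]]]'
python3 st.py w14; python3 -c "
from h import *
cv2.imwrite('pics/side14.png',bot.capture('side')[:,:,::-1]);cv2.imwrite('pics/top14.png',bot.capture('top')[:,:,::-1])
crop('pics/top14.png','pics/top14a.png',170,95,320,215,5)"
```

```text
time: 29.65
tool_pos: [601.0, 96.6, 134.8]
tcp_rot: [-2.442, -0.0, -0.145]
contact_force: [1.2, -0.1, -0.1]
grip_width: 46.1
station 57.7 -24.2 [601.   96.6 134.8] [-2.442 -0.    -0.145] [ 1.2 -0.1 -0.1] [-0.32  0.62  1.57  0.75  1.21 -0.54]
```

View pics/w14.png

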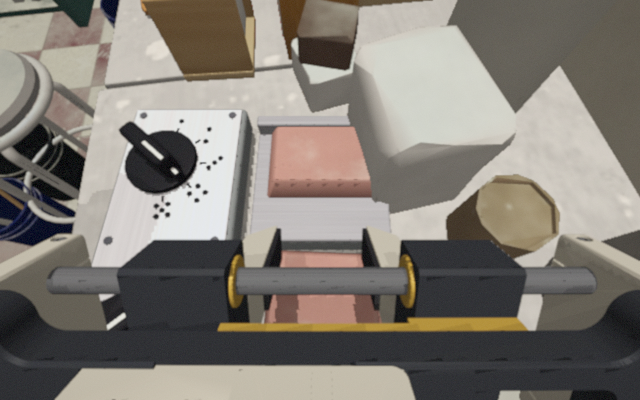

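View pics/side14.png

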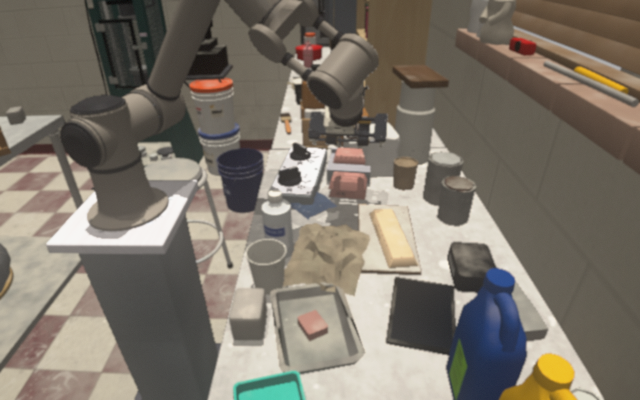

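```bash
python3 -m inch '[[[0,-0.08,-0.2,0,0,0,0],[0,-0.16,-0.42,-0.2,0,0,0],[0,-0.16,-0.42,-0.4,0,0,0],[0,-0.16,-0.42,-0.6,0,0,0],[0,-0.16,-0.42,-0.8,0,0,0],[0,-0.16,-0.42,-0.89,0,0,0],[0,-0.16,-0.42,-0.89,0,0,0],[0,-0.16,-0.42,-0.89,0,0,0],[0,-0.16,-0.42,-0.89,0,0,0],[0,-0.16,-0.42,-0.89,0,0,0]]]'
python3 st.py w15;python3 -c "
from h import *
print(bot.get_obs()['tool_pos'].tolist(),bot.get_obs()['tcp_rot'].tolist())
crop('pics/w15.png','pics/w15a.png',220,0,420,200,4)"
```

```text
time: 31.05
tool_pos: [596.8, 66.6, 218.0]
tcp_rot: [-3.141, 0.0, -0.147]
contact_force: [0.6, 0.0, 0.2]
grip_width: 45.8
station 57.9 -54.5 [596.8  66.6 218. ] [-3.141  0.    -0.147] [0.6 0.  0.2] [-0.02  0.49  1.32  0.    1.34  0.13]
[596.8366234199019, 66.71271039795063, 218.1004934461379] [-3.1411731916717294, 8.302975045193506e-05, -0.14699138431047465]
```

View pics/w15a.png

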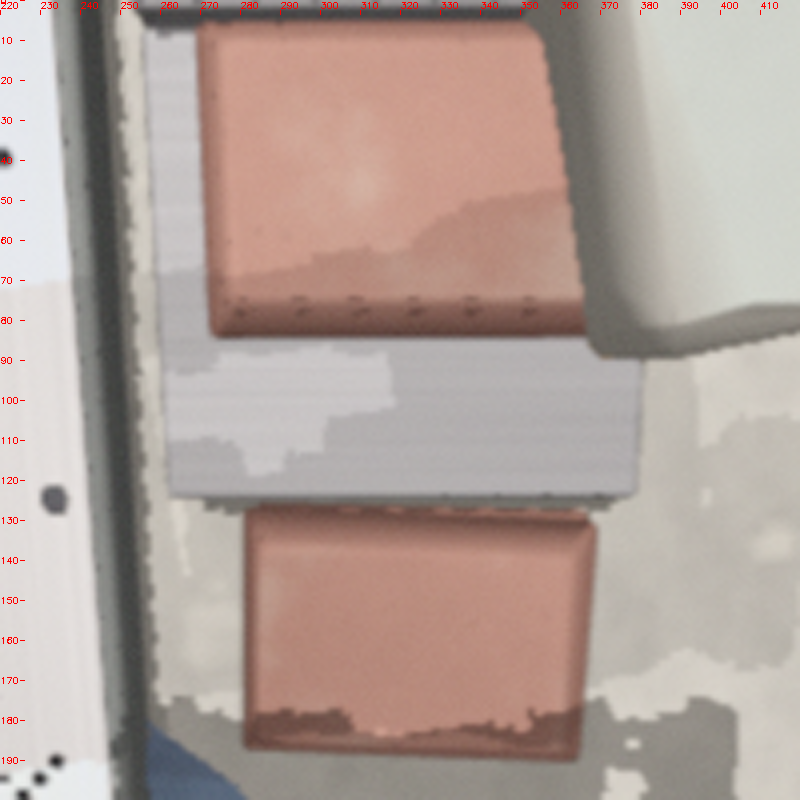

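View pics/w15.png

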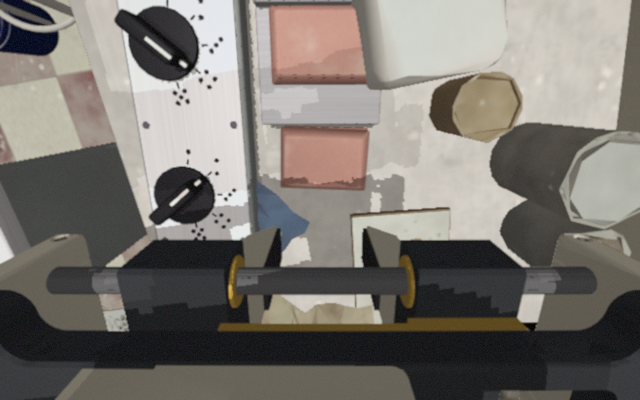

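Run:
```python
from h import *
A=lambda x,y:(220+(x+.5)/4-.5,(y+.5)/4-.5)
o={'tool_pos':np.array([596.84,66.71,218.1]),'tcp_rot':np.array([-3.14117,.0001,-.14699])}
def ts(w,O=(547.4,128.9),y=-.145):
    c,s=np.cos(y),np.sin(y); d=np.asarray(w)[...,:2]-O; return np.stack([c*d[...,0]+s*d[...,1],-s*d[...,0]+c*d[...,1]],-1).round(1)
m=p2w('wrist',[A(245,505),A(597,525),A(578,761),A(244,748)],[24]*4,o); print('mid',ts(m).tolist(),ts(m.mean(0)))
t=p2w('wrist',[A(258,555),A(572,558),A(566,735),A(258,735)],[48]*4,o); print('midtop',ts(t).tolist(),ts(t.mean(0)))
b=p2w('wrist',[A(212,336),A(585,336),A(197,30)],[46]*3,o); print('seated bar underside',ts(b).tolist())
b=p2w('wrist',[A(215,298),A(582,298),A(212,30)],[70]*3,o); print('top',ts(b).tolist())
# overlay on pre-push views
o8={'tool_pos':np.array([592.9,7.1,101.9]),'tcp_rot':np.array([-2.443,-.002,-.145])}
a=cv2.imread('pics/w8.png'); 
for p in w2p('wrist',m,o8): cv2.circle(a,(int(round(p[0])),int(round(p[1]))),2,(255,0,0),-1)
cv2.imwrite('pics/w8o.png',cv2.resize(a[100:240,220:420],None,fx=4,fy=4))
a=cv2.imread('pics/side0.png')
c=cv2.imread('pics/side14.png'); st=np.hstack([cv2.resize(i[150:210,315:380],None,fx=6,fy=6,interpolation=cv2.INTER_CUBIC) for i in(a,c)]); cv2.imwrite('pics/cmp.png',st)
```

```text
mid [[12.0, -3.3], [112.6, -9.1], [109.8, -79.5], [8.8, -75.2]] [ 60.8 -41.8]
midtop [[18.1, -14.6], [102.5, -15.6], [102.6, -64.9], [16.2, -64.7]] [ 59.9 -39.9]
seated bar underside [[8.1, 41.1], [104.0, 40.9], [7.7, 110.9]]
top [[12.8, 48.3], [99.6, 48.1], [14.7, 104.5]]
```

View pics/w8o.png

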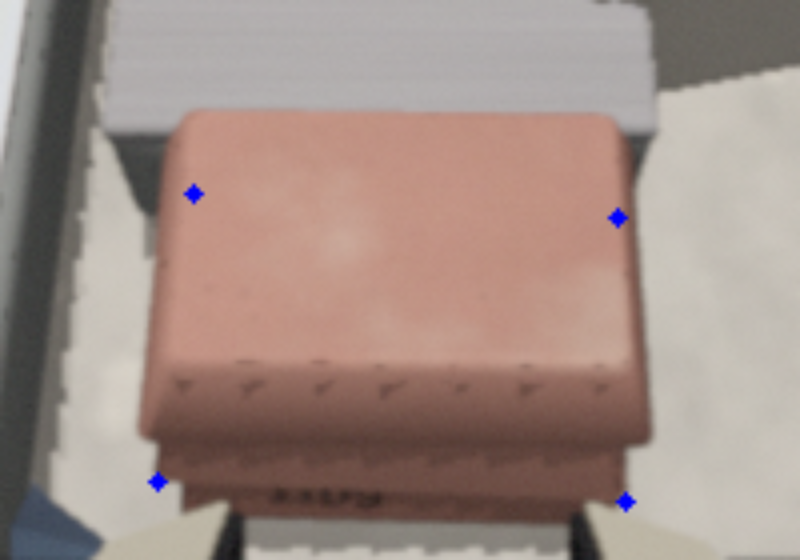

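View pics/cmp.png

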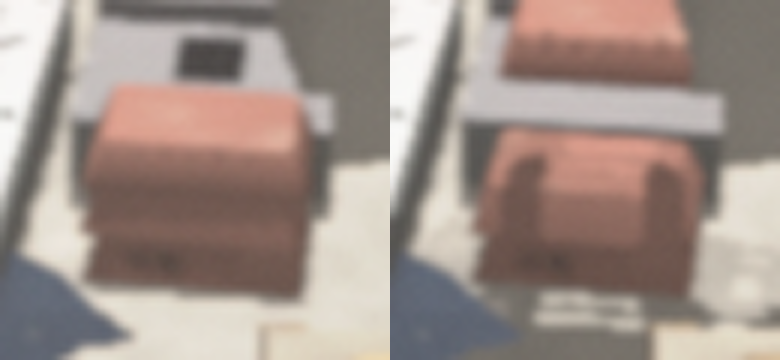

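```bash
python3 -c "
from plant import bot
print(bot.get_obs()['contact_force'].round(1)); print(bot.close_job())"
```

```text
[-0.3 -0.2 -0.4]
the job is handed in; nothing more can be done
None
```

The job is done and handed in at about 31 s of the 61 s allowed. The hand-in gave no verdict.

**Dials:** I turned the left dial to four dots first, then the right dial to two dots. In close wrist pictures both pointers sit on their ticks. One oblique view read the left dial about 2° short. The close view straight from above did not confirm that, so I left it.

**Bar:** I pushed the top bar sideways with the half-open, tilted fingers, without lifting it, until the force rose to about 12 N at the end stop. I then pressed in slightly more and backed off. The last picture shows it parallel to the stop, with its centre within about 2 mm of the seat.

**Lower bars and the rest:** The lower bars match the earlier pictures to within a few pixels, which is the limit of the comparison. The bottle, cup and block look unmoved in the side view. I did not measure their positions. The robot ended clear of everything with no contact force.

**White box:** An unlisted white box visually overlaps the back-left corner of the bed and hides the bar's back end. I tilted the gripper to keep its body clear. The bar slid through with no resistance, so the box did not block it. The bar's hidden back corner could not be checked by eye.

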